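Load the ink mixer and stack the cartridge cartons

ROBOT

A 6-joint arm with a two-finger parallel gripper is mounted at the origin on the work surface. World frame = base frame: x ahead of the robot, y to its left, z up, the work surface at z = 0. Lengths are in m, angles in rad, forces in N, time in s.
With the tool pointing down it reaches from about 0.375 to 0.825 m from the base axis. Payload 5.5 kg.
Tool frame: the origin (TCP) lies midway between the tips of the shut fingers; the grasp point (between the pads) lies 19 mm behind it; x points along the fingers, z is the direction in which the jaws open and shut, and the axes are right-handed (so a half turn about x gives the same grasp; the last joint's range is limited). The gripper opens to 85 mm and grips with 20 to 120 N. Pads are 22 mm wide; open, the fingers measure 114 mm over their backs; the gripper's body (76 mm by 85 mm) begins 54 mm behind the grasp point. The pads swing forward as they close: fully open they stand 13 mm farther back than shut.
Start: joints at [1.249, 0.314, -0.047, 1.21, 0, 1.571], TCP at [0.19, 0.569, 0.211] pointing down, gripper open.
Joint ranges: [-2.67, 2.67], [-0.69, 1.73], [-1.03, 1.25], [-2.08, 2.16], [-1.42, 1.45], [-3.14, 3.14]. Speed limits (rad/s): [2.39, 2.39, 3.01, 3.14, 3.14, 3.14].

INTERFACE

Orientations are given as a unit quaternion [x, y, z, w].
In Python, from rig import env, optics, order gives the robot as it stands.
- The arm moves only by the shell command python3 -m inch 'ROWS' [OPENING] [FORCE]. ROWS is a JSON object of lists of equal length, an entry for each row: "offset": the shift along the tool's x, y, z in mm, a list of three; "turn": the turn about the tool's x in degrees. A call has 1 to 20 rows; each row is the pose to reach, as a shift and turn from the pose commanded when the call began, along the tool's axes at that moment; what a row does not reach only later rows make up. A row lasts 1/12 s, in which the tool goes at most 41.7 mm and 7.16 degrees, less where a joint would pass 70% of its speed; a pose out of reach is approached as far as the arm can. A call with a gripper value outside its range is refused whole. OPENING is the opening, from -1 (shut) to 1 (fully open), set as the call begins (- or left out, the last holds). The fingers move at their own pace and stop on an object; FORCE is the grip in N (left out, the last holds). Time passes only in rows, so rows that repeat a pose let the fingers close. It gives the time, the measured TCP pose, the force and the opening at its end, in the units of the state.
- env.read_state(): the state, without advancing time (a new reading comes with each control period).
- optics.snapshot(name): name is "scene" or "top" or "wrist"; returns a dict with "image" (400x640x3 uint8, blue, green, red), "mtx" (3x3 intrinsics, pixels), "distortion" ([k1, k2, p1, p2, k3] as OpenCV has them; the pictures are not rectified), "rvec" (rotation vector, rad) and "tvec" (3), from world to camera coordinates, as OpenCV has them. Camera axes: x right, y down, z forward; pixel columns grow to the right and rows downward; lengths in m; the calibration is good to about 2 mm. A picture is of the moment at which its call begins. There is no depth.
- order.job_done(): hands the job in, once; it reports no verdict.
The state is a dict: "time_s": time; "qpos": joint angles; "qd": joint speeds; "joint_torque": joint torques, N m; "ee_pos": TCP position; "orientation": TCP orientation; "wrist_force": force on the tool from outside, world axes, zero at the start; "moment": the same for the moment, N m; "grip_width": opening from 0.0 (shut) to 1.0 (fully open).
Only numpy, scipy, OpenCV 4.12 (cv2) and the standard library are available. Lean on these libraries where they do the work, as an engineer would, in place of code of your own. Each camera call takes 0.05 s, during which the arm holds its last target.

TASK

Get the tattoo station ready for the next sitting: lay every ink bottle on its side in a cradle of the rocking mixer, one to a cradle and its barrel centred on the two supports, tip to either side, and only then push the mixer's lever fully over to on. Stack all the needle-cartridge cartons lying flat, squarely one on another in a single column in the middle of the dark wooden stand, lined up with it, at any time. Leave the tablet, the glove carton and the wash bottle where they are.

Things in the scene. Friction and masses are not known exactly. Their poses are not given: they have to be found in the camera images.
- bottle_0_mid (a point): A loose ink bottle, all alike: plain black cylinder 36 mm across and 95 mm tall with a narrow white dropper tip on top (125 mm tall in all; the tip is at most 18 mm across), about 140 g, standing upright at the start. This point is on its axis at the middle of the black barrel, 47.5 mm above the bottle's base; z points along the bottle to the tip. One may be absent (None).
- bottle_1_mid (a point): A loose ink bottle, all alike: plain black cylinder 36 mm across and 95 mm tall with a narrow white dropper tip on top (125 mm tall in all; the tip is at most 18 mm across), about 140 g, standing upright at the start. This point is on its axis at the middle of the black barrel, 47.5 mm above the bottle's base; z points along the bottle to the tip. One may be absent (None).
- bottle_2_mid (a point): A loose ink bottle, all alike: plain black cylinder 36 mm across and 95 mm tall with a narrow white dropper tip on top (125 mm tall in all; the tip is at most 18 mm across), about 140 g, standing upright at the start. This point is on its axis at the middle of the black barrel, 47.5 mm above the bottle's base; z points along the bottle to the tip. One may be absent (None).
- carton_0_mid (a point): A loose closed carton of needle cartridges, all alike: white card with a brown band, 80 mm (x) by 56 mm (y) by 32 mm tall (z), about 100 g, lying flat at the start. This point is its centre; z points up at the start. One may be absent (None).
- carton_1_mid (a point): A loose closed carton of needle cartridges, all alike: white card with a brown band, 80 mm (x) by 56 mm (y) by 32 mm tall (z), about 100 g, lying flat at the start. This point is its centre; z points up at the start. One may be absent (None).
- carton_2_mid (a point): A loose closed carton of needle cartridges, all alike: white card with a brown band, 80 mm (x) by 56 mm (y) by 32 mm tall (z), about 100 g, lying flat at the start. This point is its centre; z points up at the start. One may be absent (None).
- carton_3_mid (a point): A loose closed carton of needle cartridges, all alike: white card with a brown band, 80 mm (x) by 56 mm (y) by 32 mm tall (z), about 100 g, lying flat at the start. This point is its centre; z points up at the start. One may be absent (None).
- rocker: The rocking mixer, a fixed white box 290 mm (x) by 130 mm (y), its top 33.5 mm above the table; it does not move. Three like cradles for bottles stand in a row along x, 73 mm apart, the switch before them at the -x end. Origin under its centre, z up.
- cradle_0 (a point): One cradle of the mixer: two grey 90-degree V supports, each 10 mm thick, at y = -31 and +31 mm, with a free gap of 52 mm between them. The point is where the barrel's middle is when a bottle lies in it, 65 mm above the table; the V tops are 4 mm lower. y: along the lying bottle (tip to either side); x: along the row, away from the switch; z up.
- cradle_1 (a point): One cradle of the mixer: two grey 90-degree V supports, each 10 mm thick, at y = -31 and +31 mm, with a free gap of 52 mm between them. The point is where the barrel's middle is when a bottle lies in it, 65 mm above the table; the V tops are 4 mm lower. y: along the lying bottle (tip to either side); x: along the row, away from the switch; z up.
- cradle_2 (a point): One cradle of the mixer: two grey 90-degree V supports, each 10 mm thick, at y = -31 and +31 mm, with a free gap of 52 mm between them. The point is where the barrel's middle is when a bottle lies in it, 65 mm above the table; the V tops are 4 mm lower. y: along the lying bottle (tip to either side); x: along the row, away from the switch; z up.
- stand_top (a point): Centre of the top face of the low dark wooden stock stand, a fixed slab 110 mm (x) by 80 mm (y), top 10 mm above the table. x along its long side, z up.
- switch (a joint): The mixer's toggle lever, a thin steel arm with a black ball on a grey block, at the end of the row of cradles nearest the robot. 0 rad is off (leaning to the mixer's -y side), 1.0 rad is fully on (leaning to +y); in between it stays where it is left. The lever is light (a sideways push with closed fingers moves it).
- switch_tip (a point): The centre of the black ball (26 mm across) at the lever's upper end, 60 mm from its hinge. The lever swings in the mixer's y-z plane; the cradle points have the same axes as the mixer.
- tablet: A bystander: a drawing tablet lying flat, 110 x 170 x 9 mm; origin under its centre.
- glove_carton: A bystander: a blue glove carton, 110 x 200 x 75 mm; origin under its centre.
- wash_bottle: A bystander: a large upright clear wash bottle, 64 mm across, 180 mm tall; origin under its centre.
Things that resemble listed ones, but are neither listed nor needed, are in the scene too. Leave any purple look-alike of the part that bears bottle_0_mid alone. What is shaped like the part that bears bottle_1_mid but orange is not meant.

How it is judged:
By the outcome, as a careful person would: the job done as asked, in the order asked, and still so for the second after the job is handed in, with the robot touching nothing.
Of bottle_0, bottle_1, bottle_2 only 2 to 3 are there at a start; the rules pass over those that are not, and their reading is None.
Of carton_0, carton_1, carton_2, carton_3 only 3 to 4 are there at a start; the rules pass over those that are not, and their reading is None.
At some moment in a run one of carton_0, carton_1, carton_2, carton_3 may be knocked a few centimetres aside while the robot is not near it.
It also fails if it takes over 210 s, if anything falls off the work surface, if the arm or the gripper's body presses on something with over 40 N, if the wrist force passes 120 N, or if a joint passes its speed limit or range.

## Working session

There is one attempt and no reset: what is moved stays moved. The work goes in short steps, Python scripts to look and compute and a shell command to move; the robot and the scene stay as the last step left them, time stands still between calls to the robot, and variables do not carry over. Pictures are saved under pics/ and viewed, and the job is handed in when it is done.

```bash
ls; mkdir -p pics; python3 - <<'E'
from rig import env, optics, order
import cv2
print(env.read_state())
for n in ["scene","top","wrist"]:
    s=optics.snapshot(n); cv2.imwrite(f"pics/{n}0.png",s["image"]); print(n,s["mtx"],s["distortion"],s["rvec"],s["tvec"])
E
```

```text
pics
{'time_s': 0.0, 'qpos': array([ 1.24899145e+00,  3.14231424e-01, -4.80582279e-02,  1.21017606e+00,
        1.81918141e-05,  1.57079649e+00]), 'qd': array([-0.00140155,  0.00039527, -0.00016291,  0.00010259, -0.00270497,
        0.0011252 ]), 'joint_torque': array([-7.33336092e-04, -5.39589715e+01,  3.39748442e+01,  1.92815607e-02,
        1.93367055e-05,  1.48510043e-05]), 'ee_pos': array([0.18957437, 0.56864038, 0.20984048]), 'orientation': array([-0.41377671,  0.5741285 ,  0.41309696,  0.57316334]), 'wrist_force': array([ 0.05470475, -0.18766367, -0.7059745 ]), 'moment': array([-0.02218189,  0.04960783, -0.02247429]), 'grip_width': 1.002221949130841}
scene [[381.77407408   0.         315.19362589]
 [  0.         381.77407408 193.29058139]
 [  0.           0.           1.        ]] [-0.05908536  0.          0.          0.          0.        ] [ 2.31981211  1.08936759 -0.3519844 ] [-0.4605429  -0.30302424  1.3389367 ]
top [[413.43998503   0.         320.79418005]
 [  0.         413.43998503 194.42626867]
 [  0.           0.           1.        ]] [0.00240596 0.         0.         0.         0.        ] [ 2.14917698 -2.12866361  0.14732189] [0.08159915 0.63590924 1.43205153]
wrist [[307.54463249   0.         319.61789383]
 [  0.         307.54463249 198.60877872]
 [  0.           0.           1.        ]] [0.00860164 0.         0.         0.         0.        ] [-2.36408335 -1.70583695 -0.22833796] [-0.59863186 -0.03476326  0.37877463]
```

View pics/scene0.png

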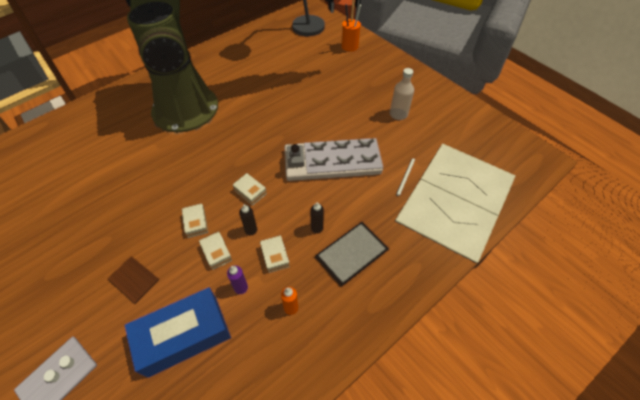

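View pics/top0.png

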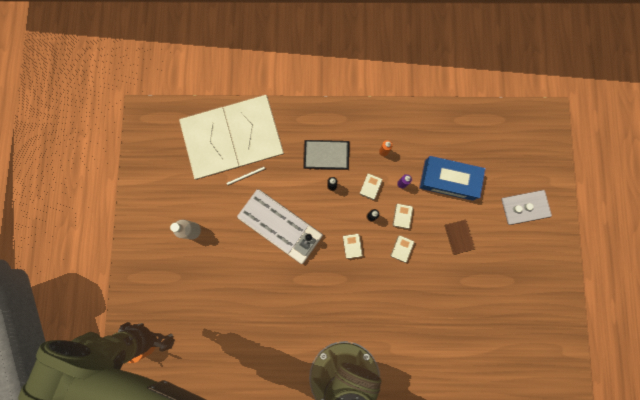

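View pics/wrist0.png

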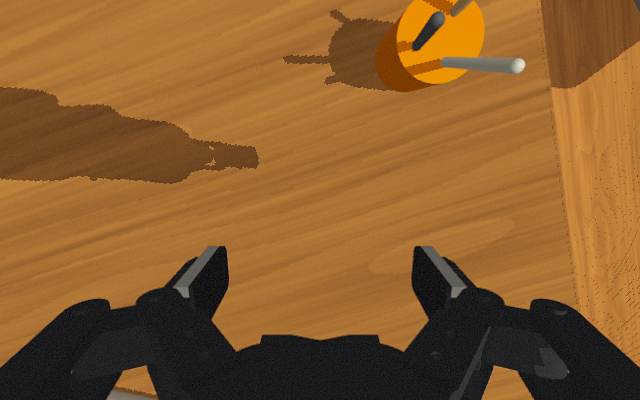

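The pictures show:
- **Black bottles:** top (333,184) and (374,215), scene (317,217) and (248,219).
- **Look-alikes:** purple at top (405,181), orange at top (386,148).
- **Cartons:** top (372,187), (403,216), (403,249) and (352,246).
- **Stand:** top (459,237).
- **Mixer:** top (280,227), with its switch at (308,240).

```bash
cat > h.py <<'E'
import numpy as np, cv2
from rig import env, optics, order
from scipy.spatial.transform import Rotation as R
def snap(n): return optics.snapshot(n)
def w(s,px,z):
    """pixel(s)->world at height z"""
    px=np.atleast_2d(np.array(px,float)); M=cv2.Rodrigues(np.array(s["rvec"]))[0]; t=np.array(s["tvec"]).ravel()
    u=cv2.undistortPoints(px[:,None],np.array(s["mtx"]),np.array(s["distortion"]))[:,0]
    d=np.c_[u,np.ones(len(u))]@M; c=-M.T@t
    return c+d*((z-c[2])/d[:,2])[:,None]
def p(s,P): return cv2.projectPoints(np.atleast_2d(np.array(P,float)),np.array(s["rvec"]),np.array(s["tvec"]),np.array(s["mtx"]),np.array(s["distortion"]))[0][:,0]
def crop(s,x0,y0,x1,y1,k,fn): cv2.imwrite(fn,cv2.resize(s["image"][y0:y1,x0:x1],None,fx=k,fy=k,interpolation=cv2.INTER_CUBIC))
def tool():
    s=env.read_state(); return np.array(s["ee_pos"]),R.from_quat(s["orientation"]).as_matrix()
def toolyaw():
    "yaw (deg) of tool z (jaw dir)"
    return np.degrees(np.arctan2(*tool()[1][[1,0],2]))
def go(target,jaw=None):
    "offset mm in tool axes to world target (TCP), and turn deg to make jaw axis at world angle jaw (mod 180)"
    P,M=tool(); off=M.T@(np.array(target)-P)*1000
    t=None
    if jaw is not None:
        # turn about tool x (down): positive turn -> rotates z toward -y
        d=(jaw-toolyaw()+90)%180-90; t=d*np.sign(M[2,0])  # x down => world yaw decreases with +turn
    s=env.read_state()
    print("off",off.round(1),"turn",t,"| P",(P*1000).round(1),"jaw",round(toolyaw(),1),"q6",round(float(s["qpos"][5]),2),"t",round(s["time_s"],2))
E
python3 - <<'E'
from h import *
print(tool(),toolyaw())
s=snap("top")
crop(s,300,130,480,270,4.4,"pics/topc1.png"); crop(s,220,170,340,280,5,"pics/topc2.png")
for n,q,z in [("b0",(333,184),.11),("b1",(374,215),.11),("pur",(405,181),.11),("orange",(386,148),.11),("c",(372,187),.032),("c",(403,216),.032),("c",(403,249),.032),("c",(352,246),.032),("stand",(459,237),.01),("rock",(280,227),.03),("sw",(308,240),.08)]:
    P=w(s,q,z)[0]; print(n,P.round(3),np.hypot(*P[:2]).round(3))
E
```

```text
(array([0.18961909, 0.5687765 , 0.2100394 ]), array([[-4.46256420e-04, -9.48673730e-01,  3.16256152e-01],
       [-1.21440530e-03,  3.16256465e-01,  9.48672954e-01],
       [-9.99999163e-01,  3.92882487e-05, -1.29320588e-03]])) 71.56332079662164
b0 [0.662 0.045 0.11 ] 0.664
b1 [ 0.557 -0.095  0.11 ] 0.565
pur [ 0.675 -0.202  0.11 ] 0.705
orange [ 0.791 -0.138  0.11 ] 0.803
c [ 0.666 -0.097  0.032] 0.673
c [ 0.562 -0.207  0.032] 0.599
c [ 0.445 -0.205  0.032] 0.49
c [ 0.453 -0.025  0.032] 0.454
stand [ 0.49  -0.411  0.01 ] 0.64
rock [0.518 0.233 0.03 ] 0.568
sw [0.471 0.13  0.08 ] 0.489
```

```bash
python3 - <<'E'
from h import *
s=snap("scene"); crop(s,100,160,350,330,3.2,"pics/scc1.png"); crop(s,270,120,400,190,6,"pics/scc2.png")
E
```

```text
(no output)
```

View pics/topc1.png

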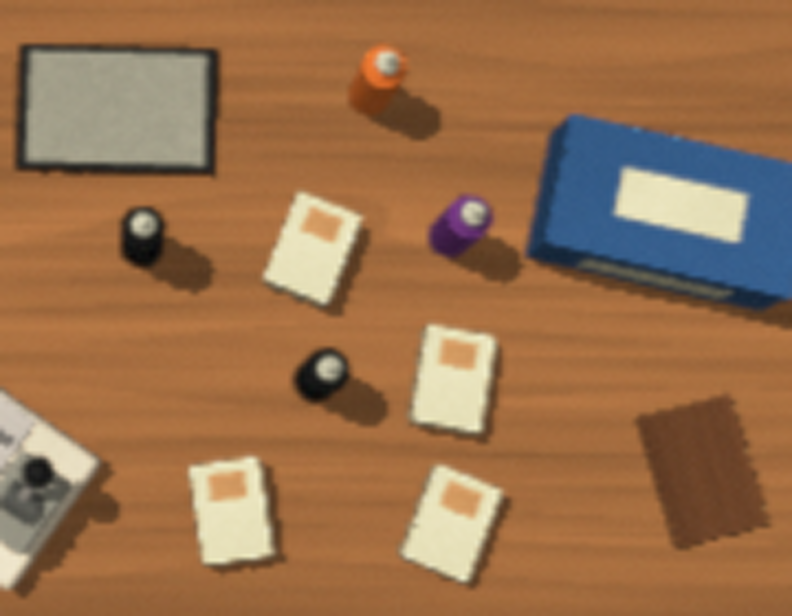

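View pics/topc2.png

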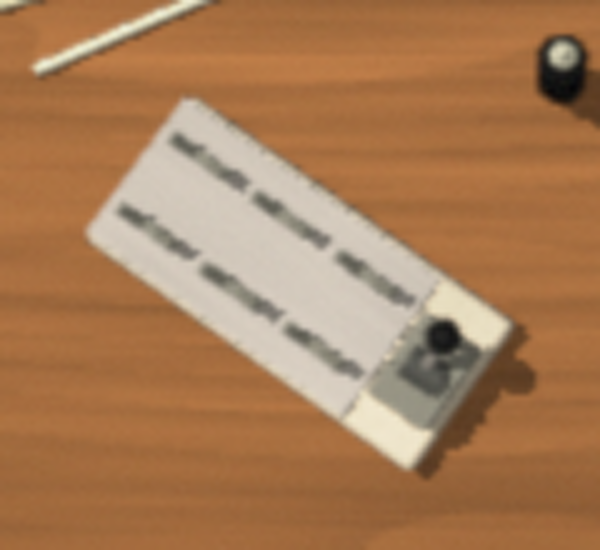

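View pics/scc1.png

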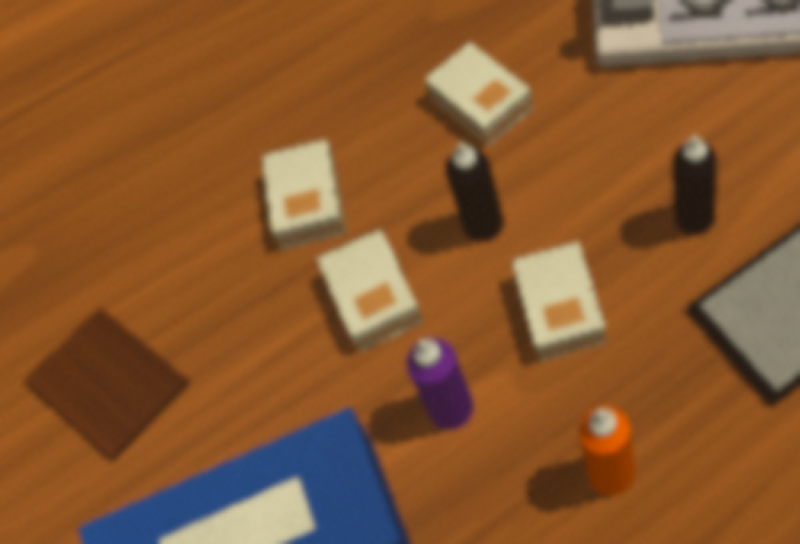

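View pics/scc2.png

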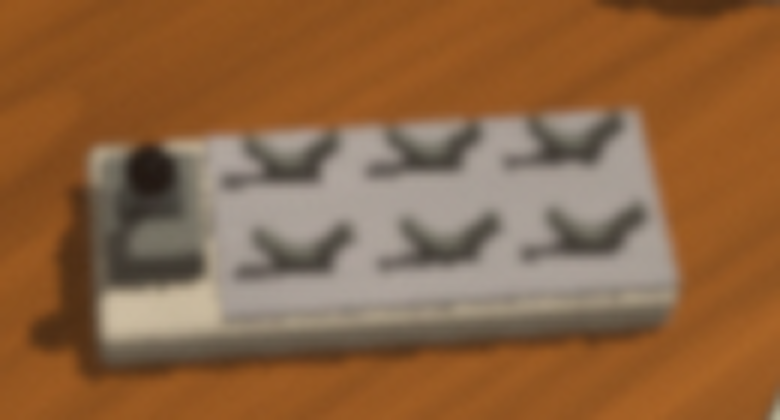

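Two black bottles are there, at top (333,184) and (374,215). The look-alikes to leave are purple (405,181) and orange (386,148). All four cartons match the description. The lever ball at top (309,237) leans toward the mixer's -y side, so it is off. Next I fit the poses.

```bash
cat >> h.py <<'E'
def white(s,thr=150):
    im=s["image"].astype(int); b,g,r=im[...,0],im[...,1],im[...,2]
    return ((r>170)&(g>160)&(b>thr-20)&(r-b<75)).astype(np.uint8)
def rect(s,mask,seed,z,rad=40):
    n,l,st,c=cv2.connectedComponentsWithStats(mask,connectivity=4)
    m=(l==l[seed[1],seed[0]]) if mask[seed[1],seed[0]] else (l==1+np.argmin(np.hypot(*(c[1:]-seed).T)))
    m=cv2.morphologyEx(m.astype(np.uint8),cv2.MORPH_CLOSE,np.ones((15,15)))
    cs=max(cv2.findContours(m,cv2.RETR_EXTERNAL,cv2.CHAIN_APPROX_NONE)[0],key=cv2.contourArea)
    P=w(s,cs[:,0].astype(float),z)[:,:2]*1000
    (c,(a,b),ang)=cv2.minAreaRect(P.astype(np.float32))
    if a<b: a,b,ang=b,a,ang+90
    return np.round(c,1),round(a,1),round(b,1),round((ang+90)%180-90,1)
E
python3 - <<'E'
from h import *
s=snap("top"); m=white(s)
for q in [(372,190),(403,219),(403,253),(352,250)]: print(rect(s,m,q,.032))
im=s["image"]
for q in [(280,227),(250,215),(372,195),(459,237),(310,255),(400,222)]: print(q,im[q[1],q[0]])
# rocker corners
c=np.array([(190,97),(87,232),(410,470),(515,325)])/5-0.4+[220,170]
P=w(s,c,.0335)[:,:2]*1000
print(P.round(1),P.mean(0), np.linalg.norm(P-np.roll(P,-1,0),axis=1), [np.degrees(np.arctan2(*(P[i]-P[j])[::-1])).round(1) for i,j in((0,3),(1,2))])
st=np.array([(637,418),(731,395),(769,525),(682,550)])/4.4-.4+[300,130]
P=w(s,st,.01)[:,:2]*1000
print(P.round(1),P.mean(0), np.linalg.norm(P-np.roll(P,-1,0),axis=1),[np.degrees(np.arctan2(*(P[i]-P[j])[::-1])).round(1) for i,j in((1,2),(0,3))])
E
```

```text
(array([671.2, -91.9]), 79.4, 56.2, -22.5)
(array([ 563.8, -205.7]), 78.9, 55.7, -10.3)
(array([ 447. , -202.3]), 78.5, 56.9, -21.4)
(array([454.8, -24.5]), 78.2, 55.0, 8.4)
(280, 227) [188 200 211]
(250, 215) [132 147 150]
(372, 195) [184 223 229]
(459, 237) [ 42  67 108]
(310, 255) [39 64 96]
(400, 222) [187 226 232]
[[655.1 317.3]
 [556.2 388.2]
 [389.9 153. ]
 [492.6  79.9]] [523.46304109 234.60990719] [121.70386176 288.01944776 126.02573906 287.68044039] [np.float64(55.6), np.float64(54.7)]
[[ 534.3 -360.4]
 [ 554.  -438.2]
 [ 448.  -464.6]
 [ 427.1 -393.2]] [ 490.85035447 -414.07916465] [ 80.25608146 109.15837825  74.38274008 112.04209409] [np.float64(14.0), np.float64(17.0)]
```

```bash
python3 - <<'E'
from h import *
s=snap("wrist"); P,M=tool(); Rc=cv2.Rodrigues(s["rvec"])[0]; c=-Rc.T@np.array(s["tvec"]).ravel()
print("cam in tool mm",(M.T@(c-P)*1000).round(1),"cam fwd in tool",(M.T@Rc[2]).round(2),"cam right",(M.T@Rc[0]).round(2))
go([.5,.2,.25],55)
t=snap("top")
v=np.array([[(208,160),(157,228)],[(290,220),(241,288)],[(374,277),(323,350)]]).reshape(-1,2)/5-.4+[220,170]
Q=w(t,v,.05)[:,:2].reshape(3,2,2)*1000; print(Q.mean(1).round(1), np.diff(Q.mean(1),axis=0))
a=np.radians(55);print((Q.mean(1)-[523.5,234.6])@np.array([[np.cos(a),-np.sin(a)],[np.sin(a),np.cos(a)]]))
E
```

```text
cam in tool mm [-163.8   67.2   -0.8] cam fwd in tool [ 0.96 -0.26  0.  ] cam right [-0.  0.  1.]
off [ -39.4 -411.1 -252. ] turn 16.560969669733026 | P [189.7 569.1 210.5] jaw 71.6 q6 1.57 t 0.35
[[582.5 317.5]
 [540.2 257.2]
 [498.7 197.3]] [[-42.24825337 -60.37665231]
 [-41.48942129 -59.80937103]]
[[101.7638004   -0.74202725]
 [ 28.07353963  -0.7649092 ]
 [-44.71678333  -1.08401082]]
```

```bash
python3 -m inch '{"offset":[[-40,-410,-250],[-40,-410,-250],[-40,-410,-250],[-40,-410,-250],[-40,-410,-250],[-40,-410,-250],[-40,-410,-250],[-40,-410,-250],[-40,-410,-250],[-40,-410,-250],[-40,-410,-250],[-40,-410,-250],[-40,-410,-250],[-40,-410,-250]],"turn":[16,16,16,16,16,16,16,16,16,16,16,16,16,16]}' 1; python3 - <<'E'
from h import *
s=snap("wrist"); cv2.imwrite("pics/w1.png",s["image"]); go([.5,.2,.25],55)
E
```

```text
time_s: 1.57
ee_pos: [0.5003, 0.2014, 0.2507]
orientation: [-0.329, 0.626, 0.329, 0.626]
wrist_force: [0.3, 0.9, 0.1]
grip_width: 1.001
off [ 0.6 -1.7 -1.6] turn 0.49791222731549567 | P [499.5 202.2 250.6] jaw 55.5 q6 0.99 t 1.62
```

View pics/w1.png

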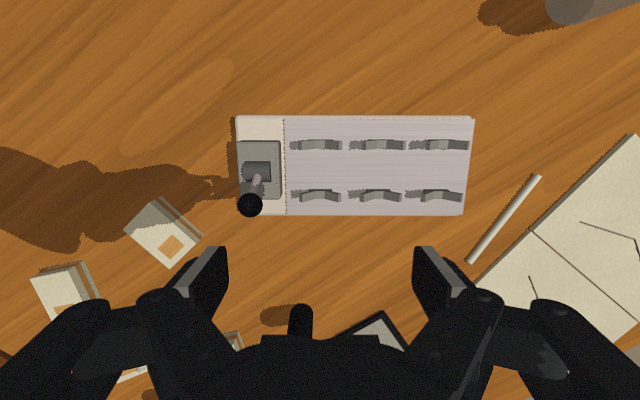

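The wrist view shows the mixer with corners at about (236,117), (474,117), (463,215) and (237,215). The ball is at (250,204), and the cradle V pairs are near x = 320, 380 and 441.

```bash
python3 - <<'E'
from h import *
s=snap("wrist"); crop(s,225,105,485,225,3,"pics/w1c.png")
E
```

```text
(no output)
```

View pics/w1c.png

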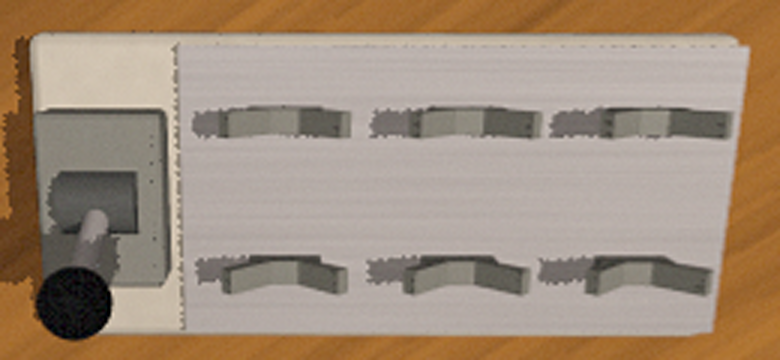

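```bash
python3 - <<'E'
from h import *
s=snap("wrist")
def W(c,z): return w(s,np.array(c,float)/3-.33+[225,105],z)[:,:2]*1000
a=np.radians(55)
for yaw in (55,):
  for L,Rr,l,r in [(229,351,224,347),(414,542,404,530),(604,733,586,713)]:
    P=W([(L,124),(Rr,124),(l,280),(r,280)],.061)
    n=P[:2].mean(0)-P[2:].mean(0); print(P.mean(0).round(1),"span",np.linalg.norm(n).round(1),"ydir",np.degrees(np.arctan2(n[1],n[0])).round(1),"width",np.linalg.norm(P[1]-P[0]).round(1),np.linalg.norm(P[3]-P[2]).round(1))
P=W([(180,45),(748,46),(712,333),(180,330)],.0335)  # grey plate
print(P.round(1)); print([np.degrees(np.arctan2(*(P[i]-P[j])[::-1])).round(2) for i,j in((1,0),(2,3))])
B=W([(74,303)],.085)
print("ball",B)
u=np.array([np.cos(a),np.sin(a)]);v=np.array([-u[1],u[0]])
# hinge cylinder center
print("hinge approx",W([(95,203)],.04))
E
```

```text
[498.  204.2] span 61.3 ydir 144.0 width 46.3 48.8
[538.4 263.3] span 61.3 ydir 144.7 width 48.5 50.0
[579.2 322.9] span 61.2 ydir 144.9 width 48.7 50.2
[[424.8 202.1]
 [553.3 389. ]
 [653.2 321.3]
 [521.7 131.5]]
[np.float64(55.49), np.float64(55.29)]
ball [[480.28271327 119.79509301]]
hinge approx [[456.24977915 136.84513928]]
```

```bash
python3 - <<'E'
from h import *
go([.66,.048,.23],55.5)
E
```

```text
off [  20.5 -220.6  -37.1] turn 0.1289320378865284 | P [498.9 203.1 250.6] jaw 55.6 q6 0.99 t 1.72
```

```bash
python3 -m inch '{"offset":[[20,-220,-37],[20,-220,-37],[20,-220,-37],[20,-220,-37],[20,-220,-37],[20,-220,-37],[20,-220,-37],[20,-220,-37]],"turn":[0,0,0,0,0,0,0,0]}' 1; python3 - <<'E'
from h import *
s=snap("wrist"); cv2.imwrite("pics/w2.png",s["image"])
E
```

```text
time_s: 2.38
ee_pos: [0.6598, 0.0483, 0.2299]
orientation: [-0.329, 0.626, 0.33, 0.625]
wrist_force: [0.1, 0.3, -0.4]
grip_width: 1.004
```

View pics/w2.png

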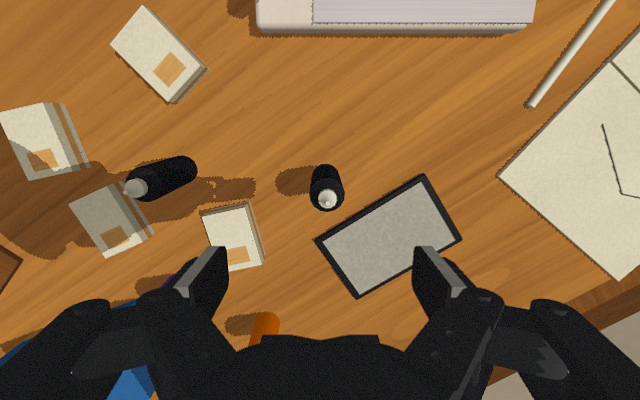

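Black bottle b0: dropper tip at (327,199), barrel spanning rows 164 to 211. Its black colour is confirmed.

```bash
python3 - <<'E'
from h import *
s=snap("wrist"); crop(s,290,150,360,220,8,"pics/w2c.png")
for q,z in [((327,199),.125),((327,195),.095),((322,178),.0)]: print(q,z,w(s,q,z)*1000)
go([.66,.048,.063],55.5)
for x,y in [(.66,.048),(.655,.05)]: print(p(s,[[x,y,.125],[x,y,.095],[x,y,0]]))
E
```

```text
(327, 199) 0.125 [[668.65392188  49.92008369 125.        ]]
(327, 195) 0.095 [[672.41116399  48.24138985  95.        ]]
(322, 178) 0.0 [[671.4708736  43.6982983   0.       ]]
off [167.8  -1.4  -0.6] turn 0.18060304015456552 | P [659.3  49.2 230.8] jaw 55.7 q6 0.67 t 2.48
[[319.88537914 192.52112588]
 [319.84980237 185.18070388]
 [319.77125428 168.9720408 ]]
[[318.5895503  186.8454504 ]
 [318.67664786 180.0096197 ]
 [318.86864911 164.93767392]]
```

View pics/w2c.png

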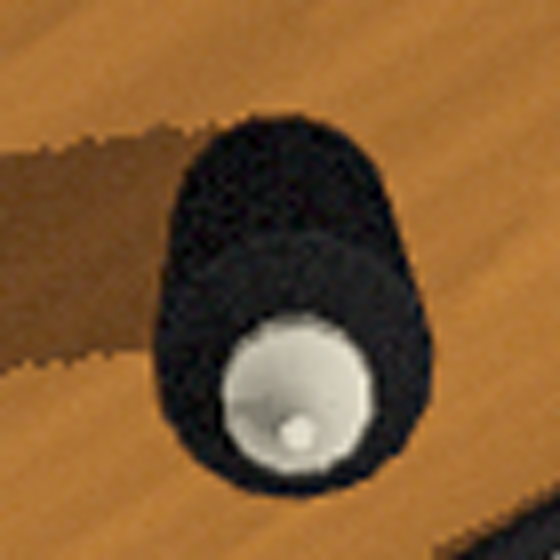

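```bash
python3 - <<'E'
from h import *
s=snap("wrist"); print(w(s,(327,204),.125)*1000, w(s,(326.7,195.6),.095)*1000)
go([.6725,.048,.062],55.5)
E
```

```text
[[672.59668951  47.51077381 125.        ]] [[672.78295816  47.87965833  95.        ]]
off [169.1 -11.6   6.4] turn 0.192445426611215 | P [659.3  49.2 231.1] jaw 55.7 q6 0.67 t 2.53
```

```bash
python3 -m inch '{"offset":[[0,-11,6],[40,-11,6],[80,-11,6],[120,-11,6],[150,-11,6],[168,-11,6],[168,-11,6],[168,-11,6],[168,-11,6]],"turn":[0,0,0,0,0,0,0,0,0]}' 1; python3 -m inch '{"offset":[[0,0,0],[0,0,0],[0,0,0],[0,0,0],[0,0,0],[0,0,0],[0,0,0],[0,0,0]],"turn":[0,0,0,0,0,0,0,0]}' -1 30;  python3 -m inch '{"offset":[[-20,0,0],[-60,0,0],[-100,0,0],[-100,0,0]],"turn":[0,0,0,0]}'; python3 - <<'E'
from h import *
s=snap("wrist"); cv2.imwrite("pics/w3.png",s["image"]); go([.428,.300,.162])
E
```

```text
time_s: 3.28
ee_pos: [0.6737, 0.0471, 0.0649]
orientation: [-0.33, 0.625, 0.33, 0.626]
wrist_force: [0.6, 0.7, 0.5]
grip_width: 0.999
time_s: 3.95
ee_pos: [0.6735, 0.0461, 0.0638]
orientation: [-0.33, 0.625, 0.329, 0.626]
wrist_force: [-0.7, 0.4, 6.4]
grip_width: 0.402
time_s: 4.28
ee_pos: [0.6769, 0.0463, 0.1711]
orientation: [-0.331, 0.622, 0.328, 0.629]
wrist_force: [1.6, 0.2, -0.4]
grip_width: 0.405
off [  3.8 348.   69. ] turn None | P [675.9  46.3 167.7] jaw 55.6 q6 0.67 t 4.33
```

View pics/w3.png

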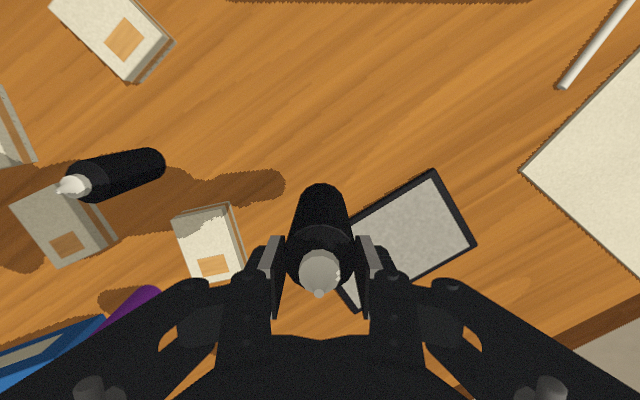

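b0 is gripped (tip at (320,270), opening 0.40). I'll carry it to the clear area on the mixer's +y side.

```bash
python3 -m inch '{"offset":[[0,40,8],[0,80,16],[0,120,24],[0,160,32],[0,200,40],[0,240,48],[0,280,56],[0,320,64],[0,348,69],[0,348,69],[0,348,69]],"turn":[0,0,0,0,0,0,0,0,0,0,0]}'; python3 -m inch '{"offset":[[40,0,0],[80,0,0],[96,0,0],[100,0,0],[100,0,0]],"turn":[0,0,0,0,0]}'; python3 - <<'E'
from h import *
s=snap("wrist"); cv2.imwrite("pics/w4.png",s["image"]); go([.428,.300,.064])
s=snap("scene"); crop(s,200,80,420,230,3.6,"pics/s4.png")
E
```

```text
time_s: 5.25
ee_pos: [0.4226, 0.3002, 0.1613]
orientation: [-0.331, 0.626, 0.33, 0.624]
wrist_force: [0.8, -1.3, -1.7]
grip_width: 0.403
time_s: 5.67
ee_pos: [0.4243, 0.298, 0.0609]
orientation: [-0.329, 0.627, 0.329, 0.625]
wrist_force: [-0.2, -0.2, -1.9]
grip_width: 0.405
off [-2.7 -1.8  3.3] turn None | P [424.6 298.3  61.3] jaw 55.5 q6 1.22 t 5.72
```

View pics/w4.png

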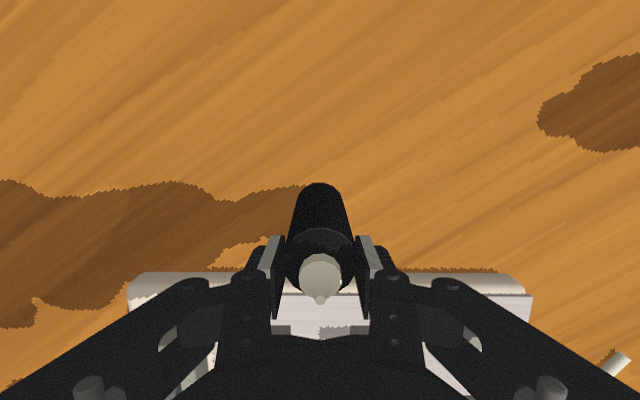

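View pics/s4.png

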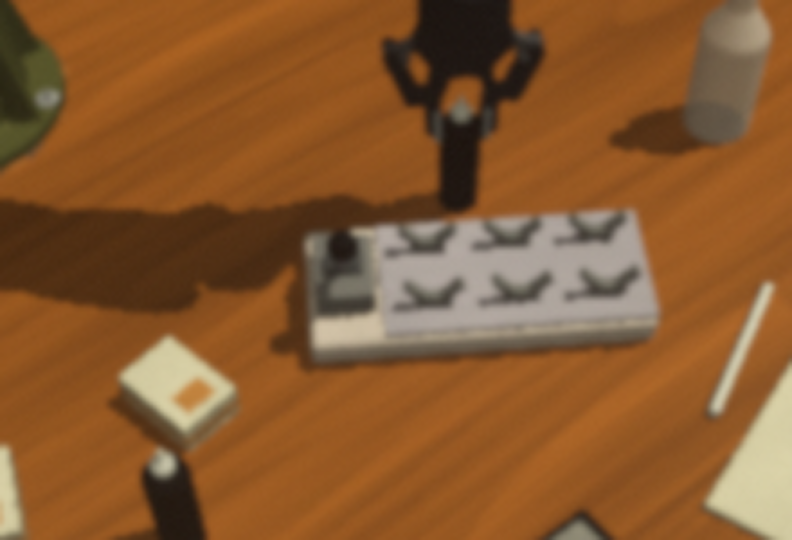

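```bash
for i in 1 2 3; do python3 -m inch '{"offset":[[2,0,0],[2,0,0]],"turn":[0,0]}' | grep -E "ee_pos|force"; done
```

```text
ee_pos: [0.4249, 0.2994, 0.0603]
wrist_force: [-0.4, -0.1, -1.9]
ee_pos: [0.4252, 0.2997, 0.0601]
wrist_force: [-3.7, -3.3, 12.8]
ee_pos: [0.4264, 0.3006, 0.0598]
wrist_force: [-3.9, -3.9, 22.1]
```

```bash
python3 -m inch '{"offset":[[-1,0,0],[-2,3,0],[-2,7,0],[-3,14,0],[-3,21,0],[-3,24,0],[-2,28,0],[-2,32,0],[-1,35,0],[0,39,0],[1,42,0],[1,42,0]],"turn":[0,0,0,0,0,0,0,0,0,0,0,0]}' - 20; python3 - <<'E'
from h import *
s=snap("wrist"); cv2.imwrite("pics/w5.png",s["image"])
s=snap("scene"); crop(s,280,80,380,160,6,"pics/s5.png")
E
```

```text
time_s: 7.27
ee_pos: [0.3913, 0.3251, 0.0579]
orientation: [-0.33, 0.624, 0.33, 0.627]
wrist_force: [-1.4, -2.2, 18.5]
grip_width: 0.401
```

View pics/w5.png

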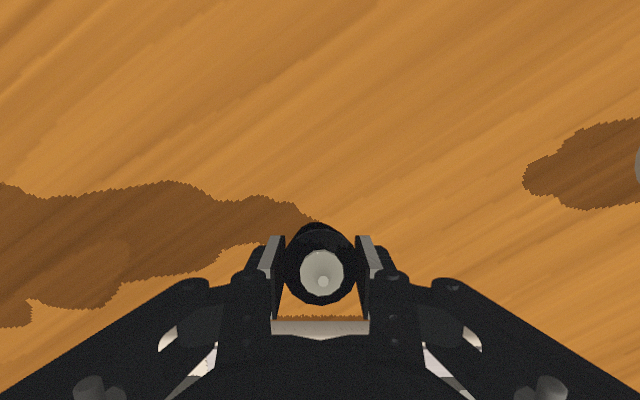

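View pics/s5.png

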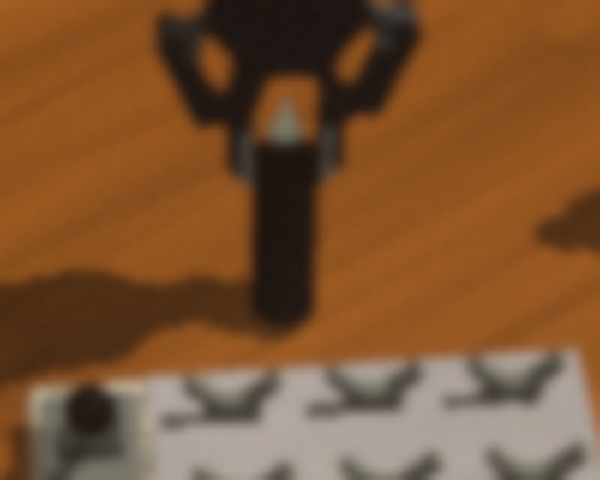

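It is pivoting in the grip, tilted about 30° with its base near scene crop (280,315). I'll continue.

```bash
python3 -m inch '{"offset":[[1,3,0],[2,7,0],[4,10,0],[5,13,0],[7,16,0],[9,19,0],[11,22,0],[13,25,0],[15,28,0],[17,31,0],[19,33,0],[22,36,0],[22,36,0]],"turn":[0,0,0,0,0,0,0,0,0,0,0,0,0]}' - 20; python3 - <<'E'
from h import *
s=snap("wrist"); cv2.imwrite("pics/w6.png",s["image"])
s=snap("scene"); crop(s,280,80,380,160,6,"pics/s6.png")
E
```

```text
time_s: 8.45
ee_pos: [0.359, 0.3469, 0.0353]
orientation: [-0.328, 0.625, 0.332, 0.626]
wrist_force: [-8.0, 3.0, 19.3]
grip_width: 0.402
```

View pics/w6.png

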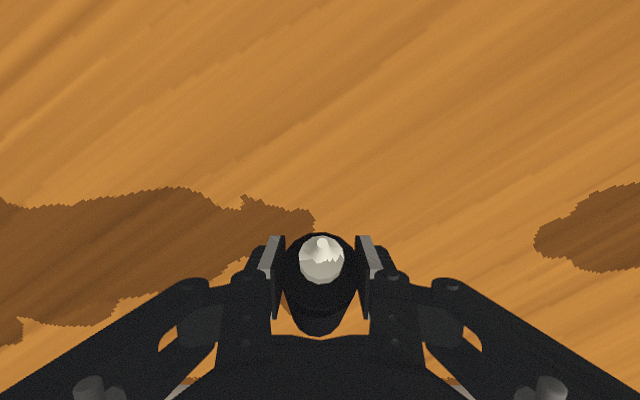

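View pics/s6.png

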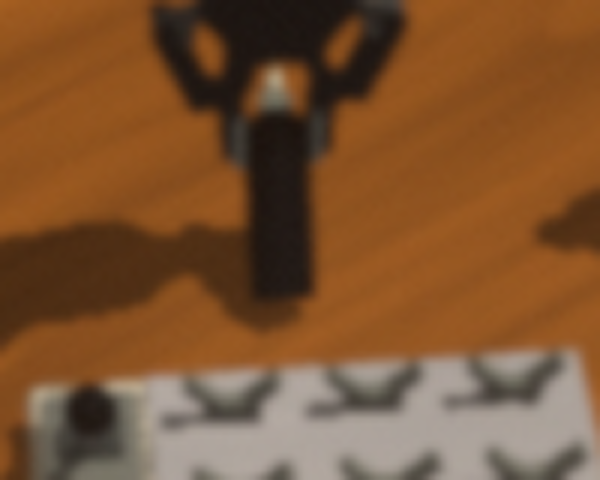

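Now tilted about 55°, with the tip at (322,243). I'll continue to nearly flat.

```bash
python3 -m inch '{"offset":[[2,2,0],[4,4,0],[6,6,0],[9,8,0],[12,10,0],[15,12,0],[18,13,0],[21,15,0],[24,16,0],[26,17,0],[28,18,0],[28,18,0]],"turn":[0,0,0,0,0,0,0,0,0,0,0,0]}' - 20; python3 - <<'E'
from h import *
s=snap("wrist"); cv2.imwrite("pics/w7.png",s["image"])
s=snap("scene"); crop(s,280,80,380,160,6,"pics/s7.png")
E
```

```text
time_s: 9.55
ee_pos: [0.3444, 0.3567, 0.0063]
orientation: [-0.329, 0.625, 0.332, 0.626]
wrist_force: [-5.3, 4.4, 8.4]
grip_width: 0.398
```

View pics/w7.png

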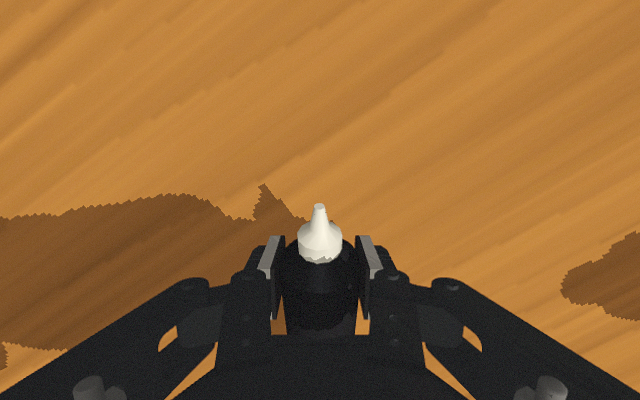

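View pics/s7.png

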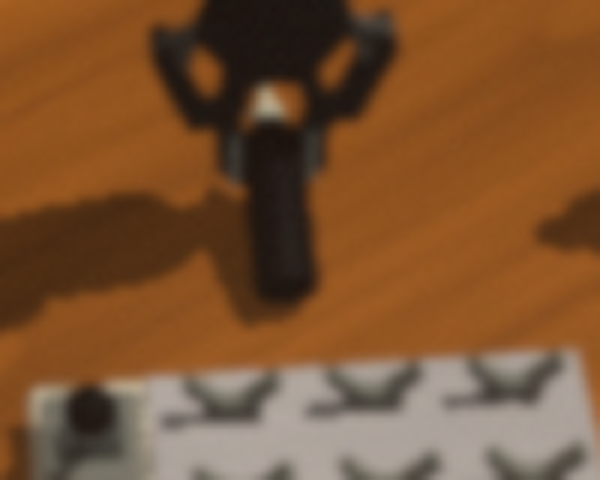

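```bash
python3 -m inch '{"offset":[[2,1,0],[4,1,0],[6,2,0],[6,2,0]],"turn":[0,0,0,0]}'; python3 -m inch '{"offset":[[0,0,0],[0,0,0],[0,0,0],[0,0,0],[0,-8,0],[0,-16,0],[0,-24,0],[0,-31,0],[0,-31,0],[0,-31,0]],"turn":[0,0,0,0,0,0,0,0,0,0]}' 0.2;  python3 - <<'E'
from h import *
s=snap("wrist"); cv2.imwrite("pics/w8.png",s["image"])
s=snap("scene"); crop(s,280,80,380,160,6,"pics/s8.png")
E
```

```text
time_s: 9.98
ee_pos: [0.3434, 0.3573, 0.0002]
orientation: [-0.329, 0.625, 0.331, 0.626]
wrist_force: [-4.0, 3.1, 6.9]
grip_width: 0.404
time_s: 10.82
ee_pos: [0.3699, 0.3373, -0.0003]
orientation: [-0.329, 0.626, 0.329, 0.626]
wrist_force: [0.6, 0.4, -0.1]
grip_width: 0.598
```

View pics/w8.png

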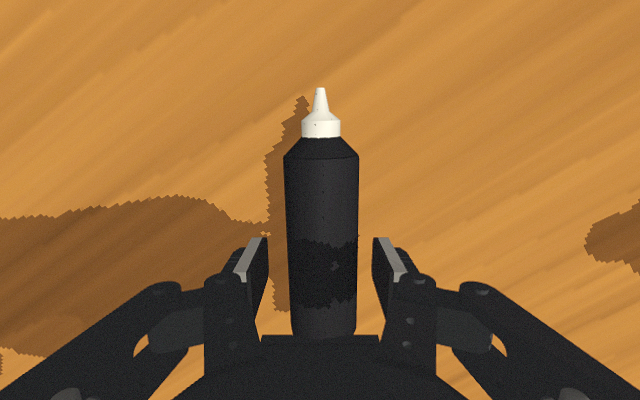

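View pics/s8.png

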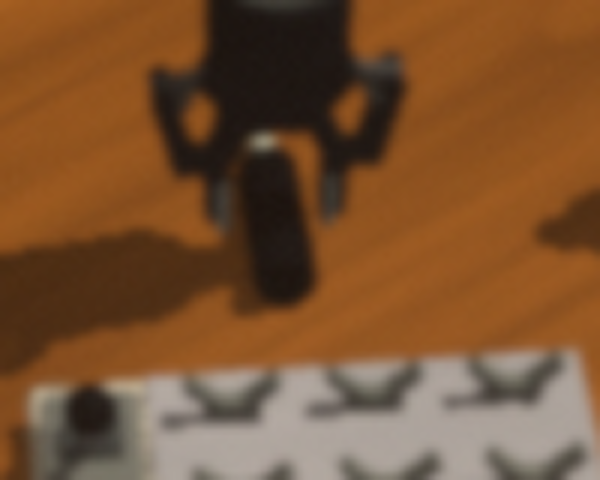

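b0 lies along tool y, with its tip end at (320,88) and barrel shoulder at row 138. Measuring its middle against the grasp point next.

```bash
python3 - <<'E'
from h import *
s=snap("wrist"); P,M=tool()
for q in [(320.5,88),(320,138),(320,120)]:
    X=w(s,q,.018)[0]; print(q,(M.T@(X-P)*1000).round(1))
E
```

```text
(320.5, 88) [-18.3  78.1  -0.3]
(320, 138) [-18.3  56.2  -0.5]
(320, 120) [-18.3  64.3  -0.6]
```

```bash
python3 -m inch '{"offset":[[0,0,0],[0,0,0],[0,0,0],[0,0,0],[0,0,0],[0,0,0],[-40,0,0],[-80,0,0],[-120,0,0],[-140,0,0],[-140,0,0],[-140,0,0]],"turn":[0,0,0,0,0,0,0,0,0,0,0,0]}' -1 50; python3 - <<'E'
from h import *
go([.579,.323,.14],55.5)
s=snap("wrist"); cv2.imwrite("pics/w9.png",s["image"])
E
```

```text
time_s: 11.97
ee_pos: [0.3698, 0.3385, 0.1406]
orientation: [-0.329, 0.625, 0.33, 0.626]
wrist_force: [-0.7, -0.2, -1.8]
grip_width: 0.373
off [   0.9 -181.3  105.4] turn 0.0872665081560342 | P [369.8 338.5 140.6] jaw 55.6 q6 1.34 t 11.97
```

View pics/w9.png

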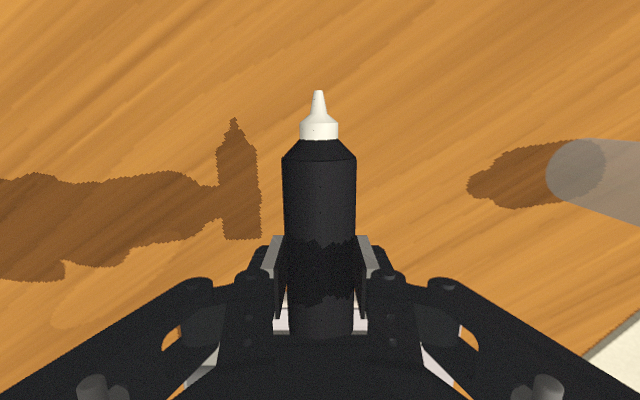

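```bash
python3 - <<'E'
from h import *
s=snap("top"); print(w(s,[(192,231),(178,228)],.0)*1000,w(s,[(178,228)],.18)*1000)
E
python3 -m inch '{"offset":[[0,-40,23],[0,-80,46],[0,-120,70],[0,-155,90],[0,-181,105],[0,-181,105],[0,-181,105]],"turn":[0,0,0,0,0,0,0]}'; python3 - <<'E'
from h import *
go([.579,.323,.14],55.5)
s=snap("wrist"); cv2.imwrite("pics/w10.png",s["image"])
E
```

```text
[[502.80128735 558.14048362   0.        ]
 [513.27140666 610.20489101   0.        ]] [[501.67113702 545.87143927 180.        ]]
time_s: 12.65
ee_pos: [0.5785, 0.3205, 0.1357]
orientation: [-0.329, 0.628, 0.329, 0.624]
wrist_force: [0.0, -0.1, -1.9]
grip_width: 0.37
off [-4.3  1.   2.3] turn -0.07696930136292224 | P [578.5 320.5 135.7] jaw 55.4 q6 1.11 t 12.65
```

View pics/w10.png

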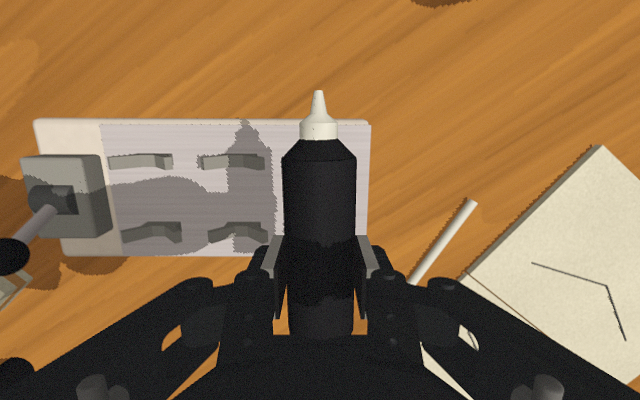

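```bash
python3 - <<'E'
from h import *
s=snap("wrist"); crop(s,90,140,290,260,4,"pics/w10c.png"); go([.579,.323,.14],55.5)
E
```

```text
off [-2.9 -1.2  3. ] turn 0.05333678323648883 | P [576.2 321.2 137.1] jaw 55.6 q6 1.11 t 12.75
```

View pics/w10c.png

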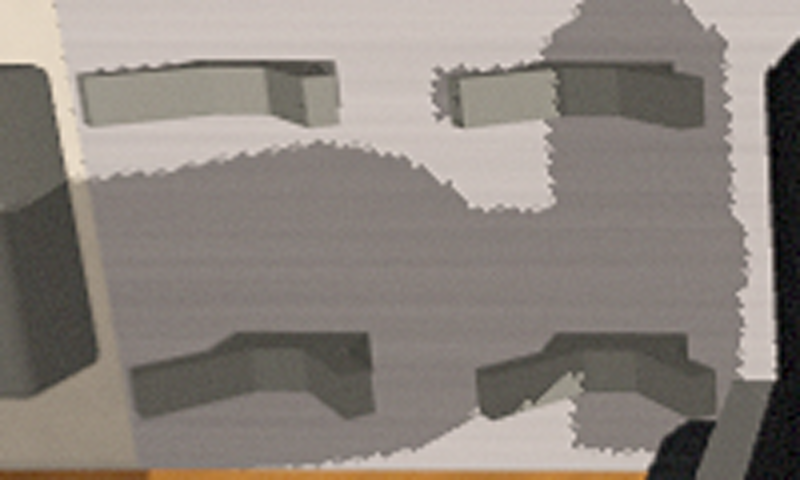

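```bash
python3 - <<'E'
from h import *
s=snap("wrist")
def W(c,z): return w(s,np.array(c,float)/4-.38+[90,140],z)[:,:2]*1000
for z in (.061,):
  for c in ([(82,100),(338,95),(137,394),(372,392)],[(456,100),(704,102),(482,394),(715,396)]):
    P=W(c,z); n=P[:2].mean(0)-P[2:].mean(0)
    print(z,P.mean(0).round(1),"span",np.linalg.norm(n).round(1),np.degrees(np.arctan2(n[1],n[0])).round(1),"w",np.linalg.norm(P[1]-P[0]).round(1),np.linalg.norm(P[3]-P[2]).round(1))
E
```

```text
0.061 [498.4 204.5] span 62.2 145.5 w 50.2 49.1
0.061 [539.6 263.8] span 62.0 145.0 w 48.7 48.8
```

```bash
python3 -m inch '{"offset":[[0,0,0],[0,0,0],[0,0,0]],"turn":[0,0,0]}'; python3 - <<'E'
from h import *
for i in range(3): go([.580,.3235,.047],55.3); snap("top")
E
```

```text
time_s: 13.05
ee_pos: [0.5772, 0.3224, 0.1401]
orientation: [-0.33, 0.625, 0.33, 0.626]
wrist_force: [0.1, -0.4, -2.0]
grip_width: 0.376
off [93.1 -1.7  2.4] turn 0.3232887772219897 | P [577.2 322.4 140.1] jaw 55.6 q6 1.11 t 13.05
off [93.2 -1.4  2.4] turn 0.31283602997282856 | P [577.4 322.3 140.2] jaw 55.6 q6 1.11 t 13.1
off [93.2 -1.3  2.3] turn 0.3028239438581579 | P [577.6 322.3 140.2] jaw 55.6 q6 1.11 t 13.15
```

```bash
python3 -m inch '{"offset":[[20,-1.5,2.3],[45,-1.5,2.3],[65,-1.5,2.3],[78,-1.5,2.3],[84,-1.5,2.3],[88,-1.5,2.3],[90,-1.5,2.3],[92,-1.5,2.3],[93,-1.5,2.3],[93,-1.5,2.3]],"turn":[0,0,0,0,0,0,0,0,0,0]}'; python3 - <<'E'
from h import *
s=snap("scene"); crop(s,270,120,400,190,6,"pics/s11.png")
E
```

```text
time_s: 14.03
ee_pos: [0.5812, 0.3234, 0.0478]
orientation: [-0.33, 0.625, 0.33, 0.626]
wrist_force: [-1.5, 0.4, 0.0]
grip_width: 0.376
```

View pics/s11.png

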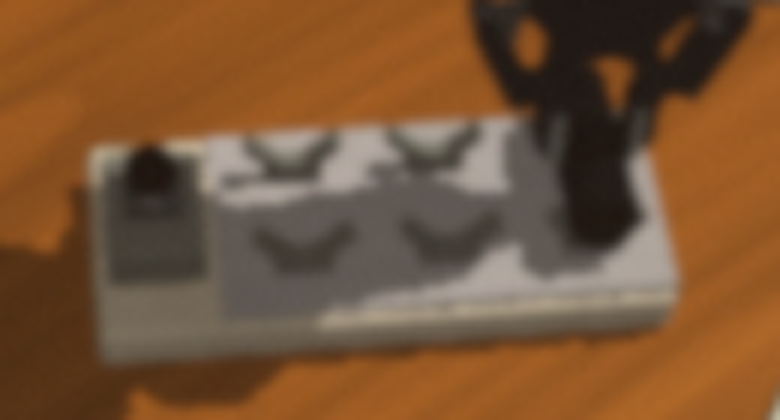

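```bash
python3 -m inch '{"offset":[[1,0,0],[1,0,0]],"turn":[0,0]}'; python3 -m inch '{"offset":[[0,0,0],[0,0,0],[0,0,0],[0,0,0],[-10,0,0],[-30,0,0],[-60,0,0],[-100,0,0],[-140,0,0],[-140,0,0]],"turn":[0,0,0,0,0,0,0,0,0,0]}' 0.15;  python3 - <<'E'
from h import *
s=snap("wrist"); cv2.imwrite("pics/w12.png",s["image"])
E
```

```text
time_s: 14.25
ee_pos: [0.5813, 0.3236, 0.0476]
orientation: [-0.329, 0.625, 0.33, 0.626]
wrist_force: [-2.8, -0.5, 8.1]
grip_width: 0.373
time_s: 15.08
ee_pos: [0.5846, 0.3253, 0.1958]
orientation: [-0.329, 0.621, 0.33, 0.63]
wrist_force: [1.0, 0.8, 1.2]
grip_width: 0.581
```

View pics/w12.png

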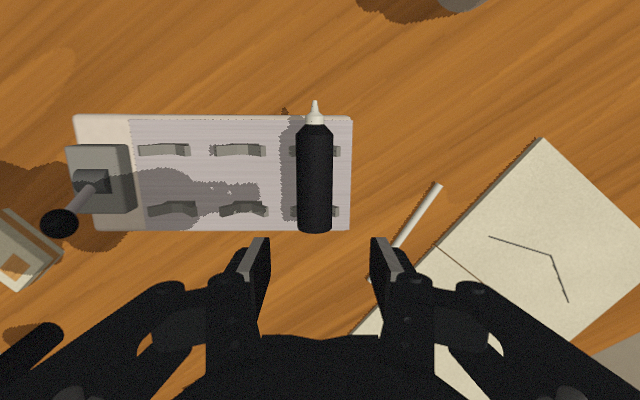

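b0 lies in cradle_2, with its tip at (315,101) and base at row 233. Checking the centring, then on to b1.

```bash
python3 - <<'E'
from h import *
s=snap("wrist"); a=np.radians(55.3); v=np.array([-np.sin(a),np.cos(a)]);u=np.array([np.cos(a),np.sin(a)])
T=w(s,(314.7,101),.065)[0,:2]*1000
d=T-[580,323.5]; print("tip rel",d@u,d@v,"expect y 77.5")
B=w(s,(314.7,233),.065)[0,:2]*1000; d=B-[580,323.5]; print("base",d@u,d@v)
print(w(s,[(299,150),(330,150)],.065))
go([.50,.0,.23],55.3)
E
```

```text
tip rel -1.1351172060274193 75.57700457555264 expect y 77.5
base -0.9760191990542281 -51.88877519704029
[[0.54497705 0.3284983  0.065     ]
 [0.56145332 0.35252337 0.065     ]]
off [ -42.3 -115.5 -313.5] turn 0.2638774144386957 | P [582.2 323.9 189. ] jaw 55.6 q6 1.11 t 15.18
```

```bash
python3 - <<'E'
from h import *
s=snap("wrist"); crop(s,205,90,355,240,5,"pics/w12c.png")
E
```

```text
(no output)
```

View pics/w12c.png

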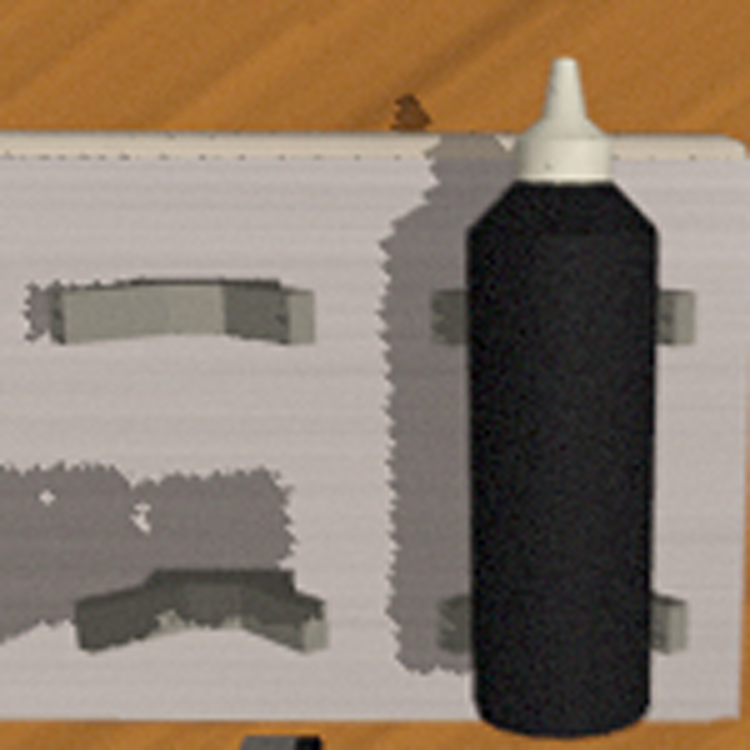

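```bash
python3 - <<'E'
from h import *
s=snap("wrist"); a=np.radians(55.3); v=np.array([-np.sin(a),np.cos(a)])
f=lambda x,y,z:(w(s,(x/5-.4+205,y/5-.4+90),z)[0,:2]*1000-[580,323.5])@v
print("supports",f(565,317,.061),f(565,625,.061),"base",f(563,737,.083),f(563,722,.065),"tip",f(565,58,.065))
E
```

```text
supports 30.955473104869498 -29.836540592851676 base -44.55653477927888 -48.8033078238094 tip 77.10041256874534
```

```bash
python3 - <<'E'
from h import *
go([.56,-.095,.23],55.3)
E
```

```text
off [ -44.6 -219.6 -356. ] turn 0.26205089093090805 | P [580.1 322.8 185.1] jaw 55.6 q6 1.11 t 15.28
```

```bash
python3 -m inch '{"offset":[[-44,-20,-32],[-44,-40,-64],[-44,-60,-96],[-44,-80,-128],[-44,-100,-160],[-44,-120,-192],[-44,-140,-224],[-44,-160,-256],[-44,-180,-288],[-44,-200,-320],[-44,-220,-356],[-44,-220,-356],[-44,-220,-356],[-44,-220,-356]],"turn":[0,0,0,0,0,0,0,0,0,0,0,0,0,0]}' 1; python3 - <<'E'
from h import *
s=snap("wrist"); cv2.imwrite("pics/w13.png",s["image"]); go([.56,-.095,.23],55.3)
E
```

```text
time_s: 16.45
ee_pos: [0.5598, -0.0948, 0.2283]
orientation: [-0.329, 0.626, 0.33, 0.625]
wrist_force: [0.1, -0.3, -0.8]
grip_width: 0.999
off [-1.4 -0.4 -0.7] turn 0.29063033859506504 | P [560.1 -94.1 228.6] jaw 55.6 q6 0.43 t 16.5
```

View pics/w13.png

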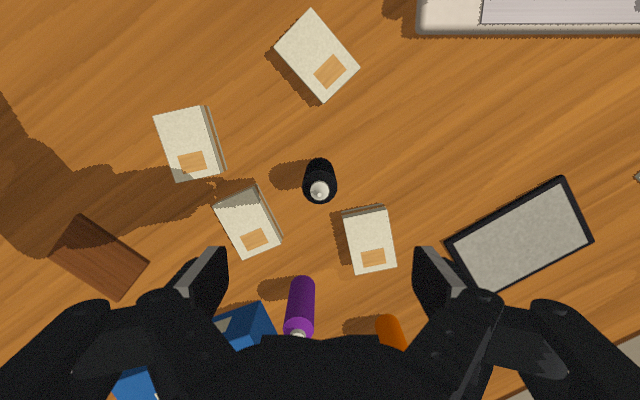

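```bash
python3 - <<'E'
from h import *
s=snap("wrist"); crop(s,270,145,350,225,7,"pics/w13c.png")
E
```

```text
(no output)
```

View pics/w13c.png

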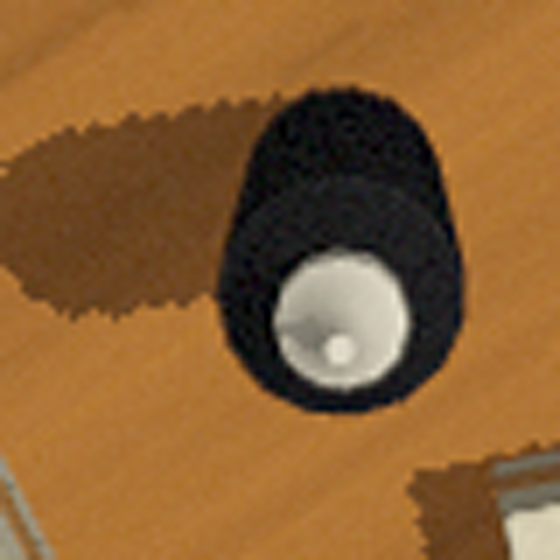

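```bash
python3 - <<'E'
from h import *
s=snap("wrist"); f=lambda x,y,z:(w(s,(x/7-.4+270,y/7-.4+145),z)[0]*1000).round(1)
print(f(341,349,.125),f(341,293,.095))
go([.5655,-.0949,.063],55.3)
E
```

```text
[561.2 -96.6 125. ] [560.8 -96.4  95. ]
off [166.1  -5.    1.8] turn 0.3698122999400937 | P [560.5 -93.6 229.1] jaw 55.7 q6 0.43 t 16.6
```

```bash
python3 -m inch '{"offset":[[0,-2,-2],[40,-2,-2],[80,-2,-2],[120,-2,-2],[150,-2,-2],[166,-2,-2],[166,-2,-2],[166,-2,-2],[166,-2,-2]],"turn":[0,0,0,0,0,0,0,0,0]}' 1; python3 -m inch '{"offset":[[0,0,0],[0,0,0],[0,0,0],[0,0,0],[0,0,0],[0,0,0],[0,0,0],[-20,0,0],[-60,0,0],[-100,0,0],[-100,0,0]],"turn":[0,0,0,0,0,0,0,0,0,0,0]}' -1 30; python3 - <<'E'
from h import *
s=snap("wrist"); cv2.imwrite("pics/w14.png",s["image"]); go([.428,.300,.162])
E
```

```text
time_s: 17.35
ee_pos: [0.5625, -0.0975, 0.0652]
orientation: [-0.33, 0.625, 0.329, 0.626]
wrist_force: [0.3, 0.4, 0.8]
grip_width: 0.998
time_s: 18.27
ee_pos: [0.5655, -0.0986, 0.1713]
orientation: [-0.332, 0.623, 0.327, 0.629]
wrist_force: [2.3, 0.7, -0.8]
grip_width: 0.403
off [  4.5 337.9 251.4] turn None | P [564.4 -98.4 168.1] jaw 55.6 q6 0.43 t 18.32
```

View pics/w14.png

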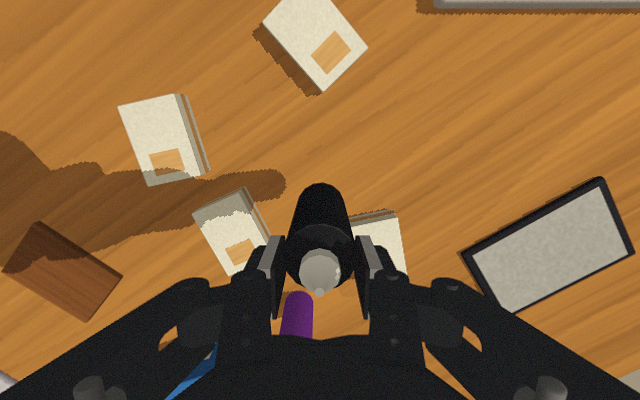

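b1 is gripped (tip at (320,268)). I'll route around the lever: along mixer x first, then across.

```bash
python3 -m inch '{"offset":[[-20,0,40],[-30,0,80],[-30,0,120],[-30,10,160],[-30,20,200],[-30,40,240],[-30,80,251],[-30,120,251],[-30,160,251],[-30,200,251],[-30,240,251],[-30,280,251],[-30,320,251],[-20,338,251],[0,338,251],[0,338,251],[0,338,251],[0,338,251]],"turn":[0,0,0,0,0,0,0,0,0,0,0,0,0,0,0,0,0,0]}'; python3 - <<'E'
from h import *
go([.428,.300,.062])
E
```

```text
time_s: 19.82
ee_pos: [0.4246, 0.2999, 0.1635]
orientation: [-0.329, 0.626, 0.329, 0.625]
wrist_force: [0.4, -0.3, -0.7]
grip_width: 0.399
off [101.5  -2.8   2.1] turn None | P [424.6 299.9 163.5] jaw 55.5 q6 1.22 t 19.82
```

```bash
python3 -m inch '{"offset":[[40,0,0],[80,0,0],[96,0,0],[101,0,0],[101,0,0],[101,0,0]],"turn":[0,0,0,0,0,0]}';for i in 1 2; do python3 -m inch '{"offset":[[2,0,0],[2,0,0]],"turn":[0,0]}' | grep -E "ee_pos|force"; done
```

```text
time_s: 20.32
ee_pos: [0.4257, 0.3002, 0.0633]
orientation: [-0.329, 0.626, 0.329, 0.626]
wrist_force: [0.9, 0.1, -1.8]
grip_width: 0.405
ee_pos: [0.4258, 0.3008, 0.0623]
wrist_force: [-0.8, -0.8, 6.8]
ee_pos: [0.4263, 0.3009, 0.0621]
wrist_force: [-4.6, -4.9, 23.8]
```

```bash
python3 -m inch '{"offset":[[-1,0,0],[-2,3,0],[-2,7,0],[-3,14,0],[-3,21,0],[-3,24,0],[-2,28,0],[-2,32,0],[-1,35,0],[0,39,0],[1,42,0],[1,42,0]],"turn":[0,0,0,0,0,0,0,0,0,0,0,0]}' - 20;python3 -m inch '{"offset":[[1,3,0],[2,7,0],[4,10,0],[5,13,0],[7,16,0],[9,19,0],[11,22,0],[13,25,0],[15,28,0],[17,31,0],[19,33,0],[22,36,0],[22,36,0]],"turn":[0,0,0,0,0,0,0,0,0,0,0,0,0]}' - 20; python3 - <<'E'
from h import *
s=snap("wrist"); cv2.imwrite("pics/w15.png",s["image"])
E
```

```text
time_s: 21.65
ee_pos: [0.3918, 0.3261, 0.0604]
orientation: [-0.33, 0.624, 0.33, 0.628]
wrist_force: [-0.6, -3.0, 19.7]
grip_width: 0.403
time_s: 22.73
ee_pos: [0.3591, 0.3482, 0.0379]
orientation: [-0.328, 0.625, 0.332, 0.626]
wrist_force: [-9.0, 3.7, 20.7]
grip_width: 0.405
```

View pics/w15.png

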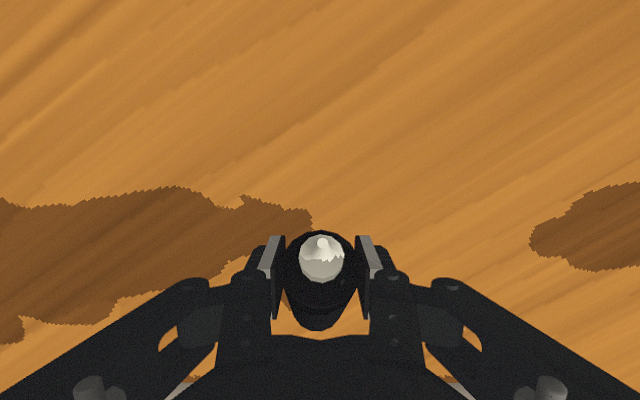

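Same state as with b0: tilted about 55°, tip at (322,243). Finishing the same way.

```bash
python3 -m inch '{"offset":[[2,2,0],[4,4,0],[6,6,0],[9,8,0],[12,10,0],[15,12,0],[18,13,0],[21,15,0],[24,16,0],[27,17,0],[30,18,0],[33,19,0],[36,20,0],[36,20,0]],"turn":[0,0,0,0,0,0,0,0,0,0,0,0,0,0]}' - 20; python3 -m inch '{"offset":[[0,0,0],[0,0,0],[0,0,0],[0,0,0],[0,-8,0],[0,-16,0],[0,-24,0],[0,-31,0],[0,-31,0],[0,-31,0]],"turn":[0,0,0,0,0,0,0,0,0,0]}' 0.2;  python3 - <<'E'
from h import *
s=snap("wrist"); cv2.imwrite("pics/w16.png",s["image"]); P,M=tool()
for q in [(320.5,88),(320.5,92),(320,138)]:
    X=w(s,q,.018)[0]; print(q,(M.T@(X-P)*1000).round(1))
E
```

```text
time_s: 23.95
ee_pos: [0.3431, 0.3584, 0.0005]
orientation: [-0.329, 0.625, 0.332, 0.626]
wrist_force: [-4.8, 4.2, 9.8]
grip_width: 0.401
time_s: 24.78
ee_pos: [0.3697, 0.3378, -0.0003]
orientation: [-0.329, 0.626, 0.329, 0.626]
wrist_force: [-0.1, 0.2, 0.6]
grip_width: 0.597
(320.5, 88) [-18.3  77.9  -0.3]
(320.5, 92) [-18.3  76.2  -0.3]
(320, 138) [-18.3  56.   -0.5]
```

View pics/w16.png

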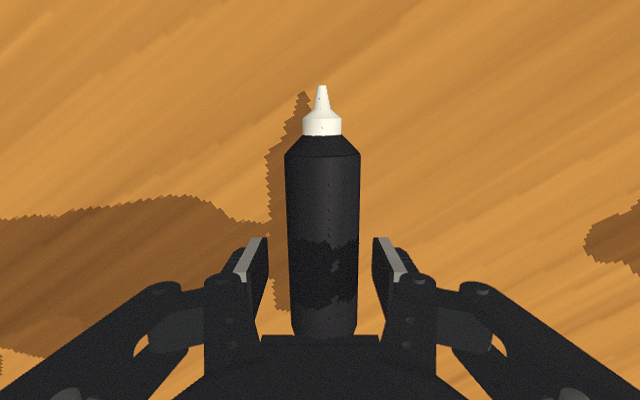

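```bash
python3 -m inch '{"offset":[[0,1.5,0],[0,1.5,0],[0,1.5,0],[0,1.5,0],[0,1.5,0],[0,1.5,0],[0,1.5,0],[-40,1.5,0],[-80,1.5,0],[-120,1.5,0],[-140,1.5,0],[-140,1.5,0]],"turn":[0,0,0,0,0,0,0,0,0,0,0,0]}' -1 50; python3 -m inch '{"offset":[[0,-40,8],[0,-80,16],[0,-120,24],[0,-160,32],[0,-184,34],[0,-184,34],[0,-184,34],[0,-184,34],[0,-184,34],[0,-184,34]],"turn":[0,0,0,0,0,0,0,0,0,0]}';  python3 - <<'E'
from h import *
s=snap("wrist"); cv2.imwrite("pics/w17.png",s["image"]); go([.5393,.2636,.047],55.3); go([.5393,.2636,.047],55.3)
E
```

```text
time_s: 25.83
ee_pos: [0.3703, 0.3417, 0.1447]
orientation: [-0.329, 0.623, 0.33, 0.628]
wrist_force: [0.0, 0.1, -1.3]
grip_width: 0.377
time_s: 26.67
ee_pos: [0.5376, 0.2637, 0.1394]
orientation: [-0.33, 0.626, 0.33, 0.625]
wrist_force: [-0.1, 0.6, -1.5]
grip_width: 0.371
off [92.6 -1.4  0.7] turn 0.35319211540226547 | P [537.8 263.8 139.6] jaw 55.7 q6 1.06 t 26.72
off [92.6 -1.4  0.7] turn 0.35319211540226547 | P [537.8 263.8 139.6] jaw 55.7 q6 1.06 t 26.72
```

View pics/w17.png

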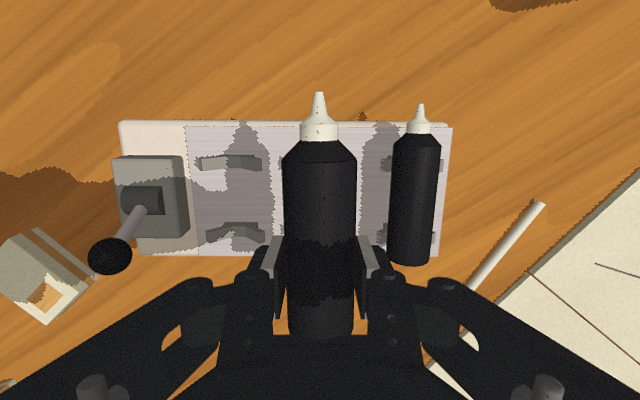

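```bash
python3 -m inch '{"offset":[[20,-1.5,0.7],[45,-1.5,0.7],[65,-1.5,0.7],[78,-1.5,0.7],[84,-1.5,0.7],[88,-1.5,0.7],[90,-1.5,0.7],[92,-1.5,0.7],[93.5,-1.5,0.7],[93.5,-1.5,0.7]],"turn":[0,0,0,0,0,0,0,0,0,0]}';  python3 -m inch '{"offset":[[0.5,0,0],[0.5,0,0]],"turn":[0,0]}'
```

```text
time_s: 27.55
ee_pos: [0.541, 0.2633, 0.048]
orientation: [-0.33, 0.625, 0.33, 0.626]
wrist_force: [-3.2, -1.6, 4.9]
grip_width: 0.378
time_s: 27.72
ee_pos: [0.541, 0.2633, 0.048]
orientation: [-0.33, 0.625, 0.33, 0.626]
wrist_force: [-5.1, -1.9, 9.3]
grip_width: 0.373
```

```bash
python3 -m inch '{"offset":[[0,0,0],[0,0,0],[0,0,0],[0,0,0],[-10,0,0],[-30,0,0],[-60,0,0],[-100,0,0],[-140,0,0],[-140,0,0],[-140,0,0]],"turn":[0,0,0,0,0,0,0,0,0,0,0]}' 0.1;  python3 - <<'E'
from h import *
s=snap("wrist"); cv2.imwrite("pics/w18.png",s["image"]); crop(s,205,85,455,245,3.2,"pics/w18c.png")
E
```

```text
time_s: 28.63
ee_pos: [0.5427, 0.2639, 0.1896]
orientation: [-0.33, 0.623, 0.329, 0.628]
wrist_force: [0.5, 0.2, -0.2]
grip_width: 0.55
```

View pics/w18.png

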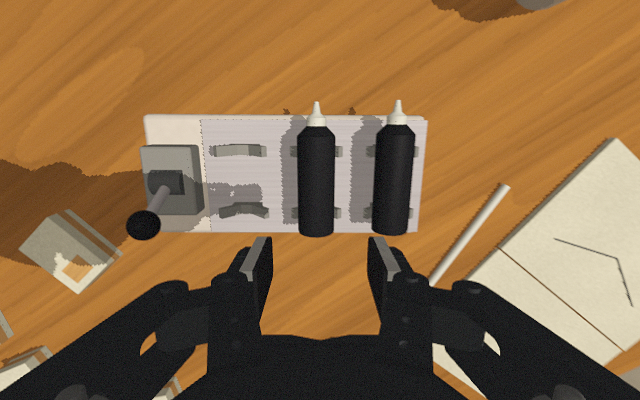

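View pics/w18c.png

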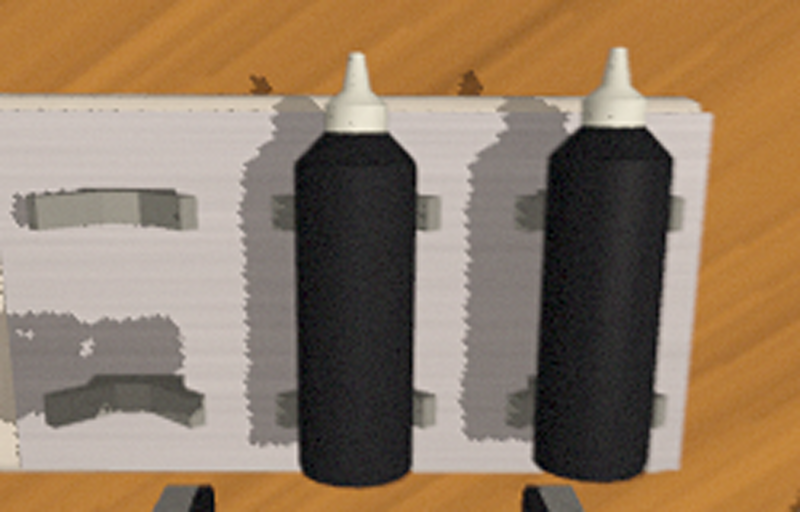

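```bash
python3 - <<'E'
from h import *
s=snap("wrist"); a=np.radians(55.3); v=np.array([-np.sin(a),np.cos(a)])
f=lambda x,y,z:((w(s,(x/3.2-.35+205,y/3.2-.35+85),z)[0,:2]*1000-[539.4,263.6])@v).round(1)
print("b1 supports",f(428,213,.061),f(425,409,.061),"base",f(356,487,.083),"tip",f(357,52,.065))
print("b0 supports",f(677,213,.061),f(660,410,.061),"base",f(590,480,.083),"tip",f(618,47,.065))
# ball triangulation
import itertools
t=snap("top"); sc=snap("scene"); cv2.imwrite("pics/top2.png",cv2.resize(t["image"][215:265,285:335],None,fx=10,fy=10)); cv2.imwrite("pics/sc2.png",cv2.resize(sc["image"][130:180,270:320],None,fx=10,fy=10))
E
```

```text
b1 supports 31.7 -28.6 base -45.6 tip 76.4
b0 supports 32.1 -28.6 base -43.0 tip 78.1
```

View pics/top2.png

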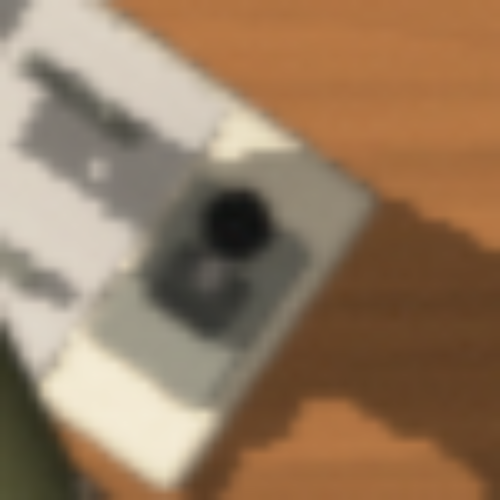

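View pics/sc2.png

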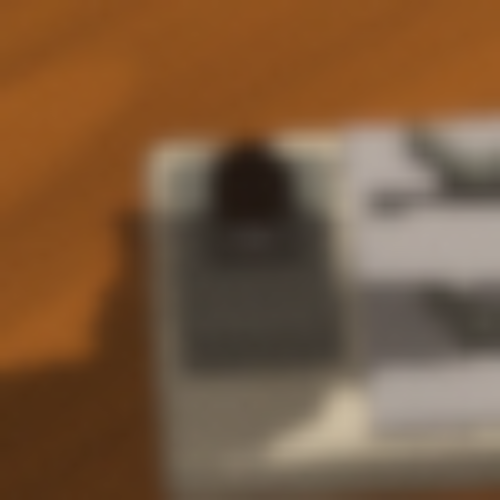

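```bash
python3 - <<'E'
from h import *
from scipy.optimize import least_squares
ss=[(snap("wrist"),(143.5,225.5)),(snap("top"),(308.2,236.6)),(snap("scene"),(294.7,147.8))]
for sel in ([0,1,2],[0,1],[0,2],[1,2]):
  r=least_squares(lambda X:np.concatenate([p(ss[i][0],X)[0]-ss[i][1] for i in sel]),[.47,.13,.08])
  X=r.x*1000; a=np.radians(55.3); u=np.array([np.cos(a),np.sin(a)]);v=np.array([-u[1],u[0]])
  d=X[:2]-[539.4,263.6]; print(sel,X.round(1),"mixer from cradle1 x,y",(d@u).round(1),(d@v).round(1),r.fun.round(1))
E
```

```text
[0, 1, 2] [475.2 126.8 104.7] mixer from cradle1 x,y -149.1 -25.1 [ 0.5  0.5  0.4  1.9 -0.7 -0.8]
[0, 1] [475.1 128.7 107.8] mixer from cradle1 x,y -147.5 -23.9 [ 0.2  0.4 -0.2  1.9]
[0, 2] [474.8 126.1 103.8] mixer from cradle1 x,y -149.8 -25.1 [ 0.3  0.1 -0.9 -0.5]
[1, 2] [480.6 126.6 106.6] mixer from cradle1 x,y -146.1 -29.7 [ 0.4  0.3  0.4 -0.1]
```

```bash
python3 - <<'E'
from h import *
cv2.imwrite("pics/top3.png",snap("top")["image"])
a=np.radians(55.3); u=np.array([np.cos(a),np.sin(a)]);v=np.array([-u[1],u[0]])
T=(np.array([539.4,263.6])-149*u-75*v)/1000; print(T); go([*T,.096],55.3)
E
```

```text
[0.51623815 0.09840457]
off [  88.7  -73.4 -148.5] turn 0.2605441989013286 | P [539.9 262.5 184.5] jaw 55.6 q6 1.05 t 29.03
```

View pics/top3.png

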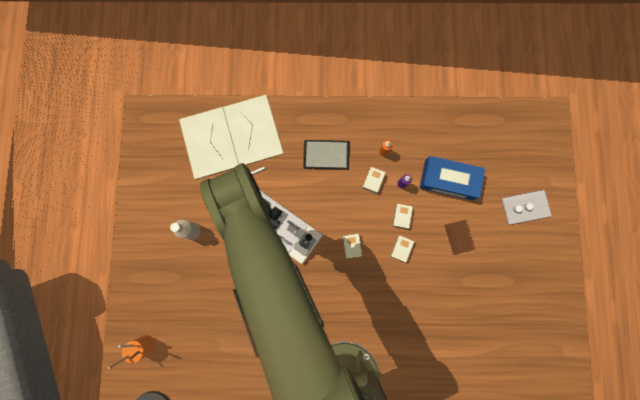

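No third black bottle anywhere. The carton at top (375,180) has been knocked a little and I'll re-measure it. Now the lever: fingers shut, beside the ball on its -y side.

```bash
python3 -m inch '{"offset":[[0,-30,0],[0,-60,-20],[0,-74,-58],[0,-74,-96],[0,-74,-130],[0,-74,-148],[0,-74,-148],[40,-74,-148],[75,-74,-148],[88,-74,-148],[88,-74,-148],[88,-74,-148]],"turn":[0,0,0,0,0,0,0,0,0,0,0,0]}' -1; python3 - <<'E'
from h import *
s=snap("wrist"); cv2.imwrite("pics/w19.png",s["image"])
s=snap("scene"); crop(s,230,90,400,200,4.5,"pics/s19.png"); go([.516,.0985,.096])
E
```

```text
time_s: 30.03
ee_pos: [0.5174, 0.0993, 0.0971]
orientation: [-0.329, 0.626, 0.33, 0.625]
wrist_force: [0.2, -1.0, 0.6]
grip_width: -0.002
off [ 2.9  2.  -2.6] turn None | P [519.2  99.5  98.9] jaw 55.6 q6 0.79 t 30.13
```

View pics/w19.png

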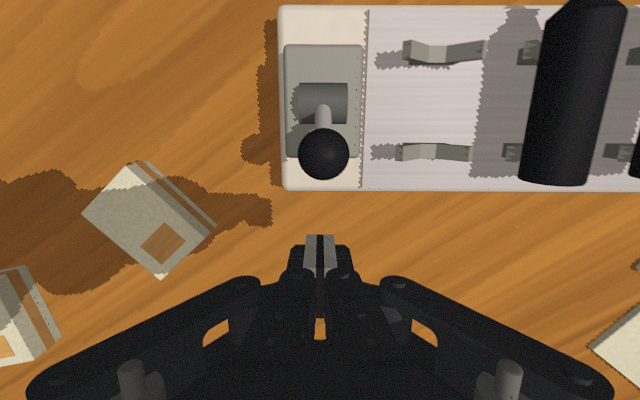

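View pics/s19.png

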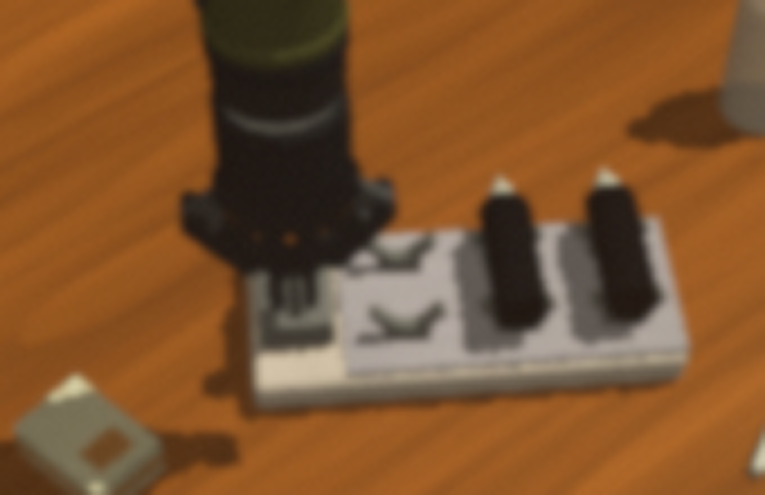

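The ball at (323,154) is in line with the closed fingers at x = 320. Pushing toward +y.

```bash
python3 -m inch '{"offset":[[0,10,0],[0,20,0],[0,30,0],[0,38,0],[0,46,0],[0,54,0],[0,60,0],[0,66,0],[0,72,0],[0,78,0],[0,80,0],[0,80,0]],"turn":[0,0,0,0,0,0,0,0,0,0,0,0]}';  python3 -m inch '{"offset":[[0,3,0],[0,3,0]],"turn":[0,0]}'; python3 - <<'E'
from h import *
s=snap("wrist"); cv2.imwrite("pics/w20.png",s["image"])
E
```

```text
time_s: 31.13
ee_pos: [0.4547, 0.1436, 0.1032]
orientation: [-0.332, 0.623, 0.327, 0.628]
wrist_force: [-8.6, -9.4, 42.1]
grip_width: -0.001
time_s: 31.3
ee_pos: [0.4519, 0.1456, 0.103]
orientation: [-0.331, 0.623, 0.328, 0.628]
wrist_force: [-9.5, -8.7, 41.9]
grip_width: 0.002
```

View pics/w20.png

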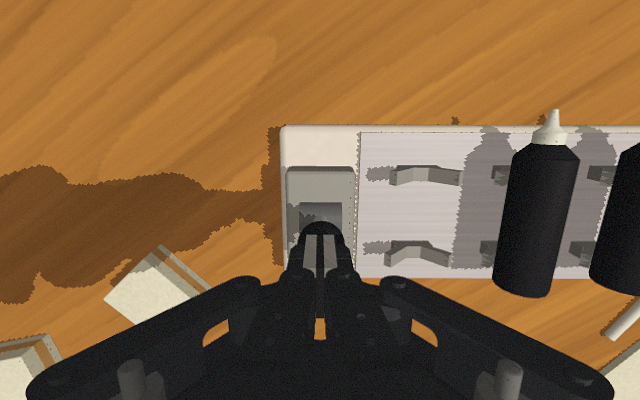

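The upward force of 42 N shows the fingertips riding on the ball. Backing off upward to look.

```bash
python3 -m inch '{"offset":[[-10,0,0],[-30,0,0],[-50,-20,0],[-70,-50,0],[-70,-85,0],[-70,-85,0],[-70,-85,0]],"turn":[0,0,0,0,0,0,0]}'; python3 - <<'E'
from h import *
s=snap("wrist"); cv2.imwrite("pics/w21.png",s["image"])
cv2.imwrite("pics/top4.png",cv2.resize(snap("top")["image"][205:265,270:340],None,fx=9,fy=9,interpolation=2))
cv2.imwrite("pics/sc4.png",cv2.resize(snap("scene")["image"][110:190,260:360],None,fx=7,fy=7,interpolation=2))
E
```

```text
time_s: 31.93
ee_pos: [0.5201, 0.0975, 0.1678]
orientation: [-0.329, 0.626, 0.329, 0.626]
wrist_force: [-0.2, 0.1, -0.3]
grip_width: -0.002
```

View pics/w21.png

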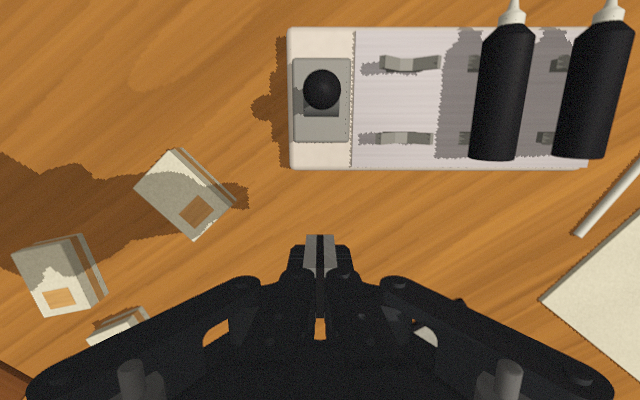

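View pics/top4.png

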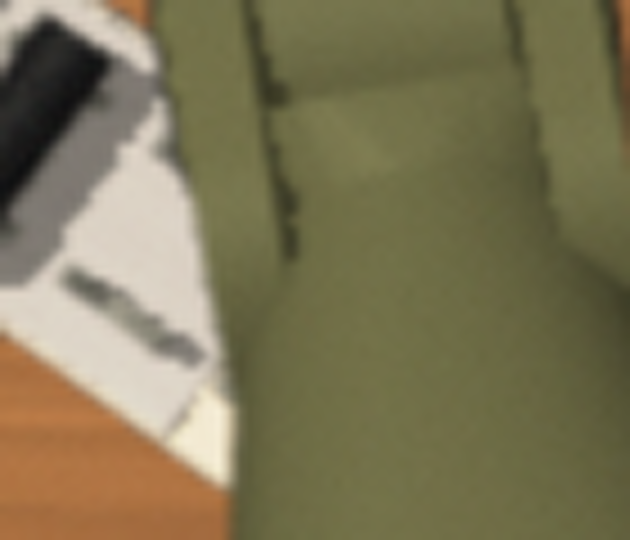

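View pics/sc4.png

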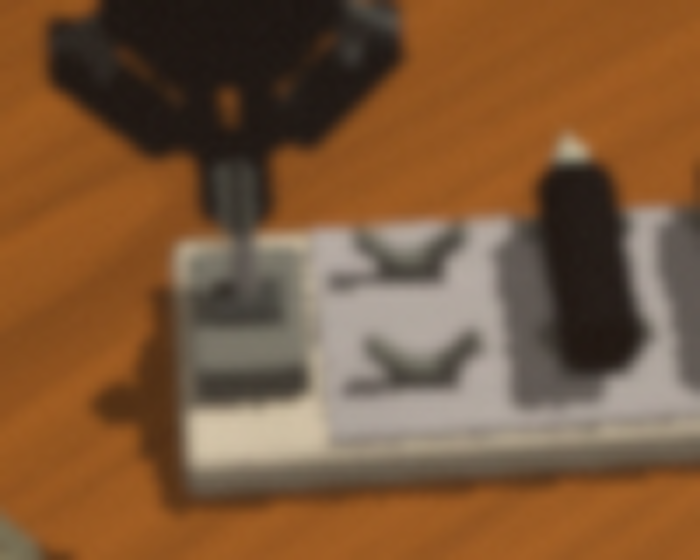

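The lever has swung over; the ball is now at (322,90). Working out its angle from this view.

```bash
python3 - <<'E'
from h import *
s=snap("wrist")
a=np.radians(55.3); u=np.array([np.cos(a),np.sin(a)]);v=np.array([-u[1],u[0]]); O=np.array([539.4,263.6])-149*u
for h in (48,52):
  for th in (-.5,0,.3,.4,.5,.6):
    q=O+60*np.sin(th)*v; print(h,th,p(s,[[q[0]/1e3,q[1]/1e3,(h+60*np.cos(th))/1e3]])[0].round(1))
E
```

```text
48 -0.5 [319.8 141.5]
48 0 [320.1 100.2]
48 0.3 [320.2  73.1]
48 0.4 [320.3  64.7]
48 0.5 [320.3  56.8]
48 0.6 [320.4  49.6]
52 -0.5 [319.8 142. ]
52 0 [320.1  99.9]
52 0.3 [320.2  72.3]
52 0.4 [320.3  63.7]
52 0.5 [320.3  55.7]
52 0.6 [320.4  48.4]
```

The lever is about half way (~0.6). The ball sits lower than I had triangulated. Next push goes at a lower height, in stages, watching the force.

```bash
python3 -m inch '{"offset":[[30,0,0],[60,0,0],[86,0,0],[88,0,0],[88,0,0]],"turn":[0,0,0,0,0]}';  python3 -m inch '{"offset":[[0,15,0],[0,30,0],[0,45,0],[0,55,0],[0,60,0],[0,64,0],[0,64,0]],"turn":[0,0,0,0,0,0,0]}'; python3 - <<'E'
from h import *
s=snap("wrist"); cv2.imwrite("pics/w22.png",s["image"])
go([.4546,.1411,.08])
E
```

```text
time_s: 32.55
ee_pos: [0.517, 0.098, 0.0784]
orientation: [-0.329, 0.627, 0.33, 0.624]
wrist_force: [0.9, -0.1, -0.3]
grip_width: 0.0
time_s: 33.13
ee_pos: [0.4663, 0.1346, 0.0802]
orientation: [-0.33, 0.625, 0.33, 0.626]
wrist_force: [-0.1, -0.0, -0.3]
grip_width: 0.001
off [ 0.  13.8 -1.3] turn None | P [466.7 134.4  80. ] jaw 55.6 q6 0.88 t 33.18
```

View pics/w22.png

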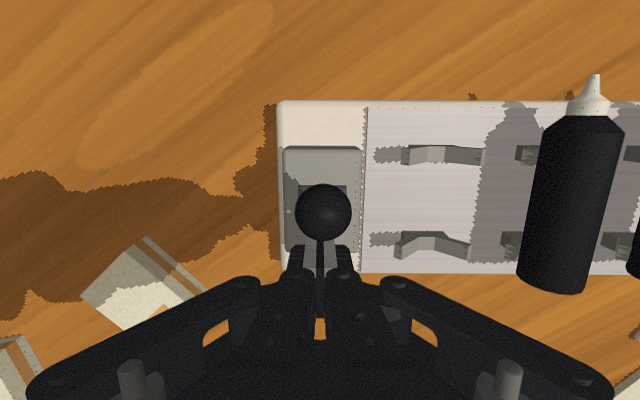

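```bash
for i in 1 2 3; do python3 -m inch '{"offset":[[0,3,0],[0,6,0],[0,6,0]],"turn":[0,0,0]}'|grep -E "ee|force"; done; python3 - <<'E'
from h import *
s=snap("wrist"); cv2.imwrite("pics/w23.png",s["image"])
E
```

```text
ee_pos: [0.4617, 0.1375, 0.0796]
wrist_force: [-0.3, 0.4, 0.4]
ee_pos: [0.4562, 0.1409, 0.0795]
wrist_force: [-0.5, 0.1, 0.3]
ee_pos: [0.4523, 0.1438, 0.0798]
wrist_force: [2.5, -3.0, -2.3]
```

View pics/w23.png

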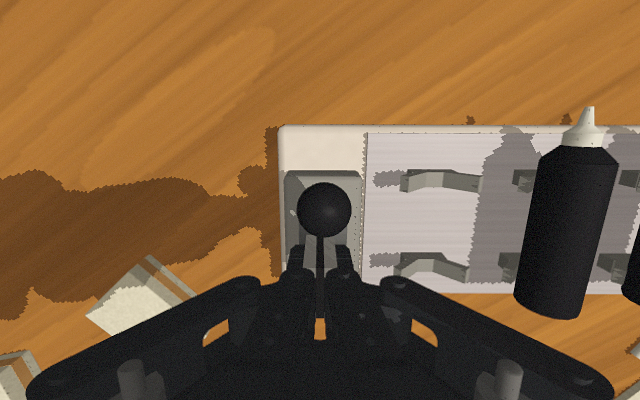

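```bash
for i in 1 2 ; do python3 -m inch '{"offset":[[0,2,0],[0,2,0],[0,2,0]],"turn":[0,0,0]}'|grep -E "ee|force"; done
```

```text
ee_pos: [0.4521, 0.1439, 0.0799]
wrist_force: [8.3, -5.8, -4.9]
ee_pos: [0.4519, 0.144, 0.08]
wrist_force: [12.0, -10.6, -8.1]
```

```bash
python3 -m inch '{"offset":[[0,-20,0],[0,-45,0],[0,-75,0],[-40,-80,0],[-80,-80,0],[-90,-80,0],[-90,-80,0],[-90,-80,0]],"turn":[0,0,0,0,0,0,0,0]}'; python3 - <<'E'
from h import *
s=snap("wrist"); cv2.imwrite("pics/w24.png",s["image"])
a=np.radians(55.3); u=np.array([np.cos(a),np.sin(a)]);v=np.array([-u[1],u[0]]); O=np.array([539.4,263.6])-149*u
for h in (40,52):
  for th in (0,.3,.4,.5,.6):
    q=O+60*np.sin(th)*v; print(h,th,p(s,[[q[0]/1e3,q[1]/1e3,(h+60*np.cos(th))/1e3]])[0].round(1))
go([.67,-.09,.23])
E
```

```text
time_s: 35.15
ee_pos: [0.5146, 0.1016, 0.17]
orientation: [-0.329, 0.625, 0.33, 0.626]
wrist_force: [-0.3, -1.0, -0.8]
grip_width: 0.004
40 0 [318.5 107.4]
40 0.3 [318.7  81.8]
40 0.4 [318.7  73.7]
40 0.5 [318.8  66.2]
40 0.6 [318.8  59.3]
52 0 [318.5 107. ]
52 0.3 [318.7  80. ]
52 0.4 [318.7  71.5]
52 0.5 [318.7  63.6]
52 0.6 [318.8  56.3]
off [ -61.4 -237.1  -69.6] turn None | P [513.7 101.4 168.9] jaw 55.6 q6 0.8 t 35.2
```

View pics/w24.png

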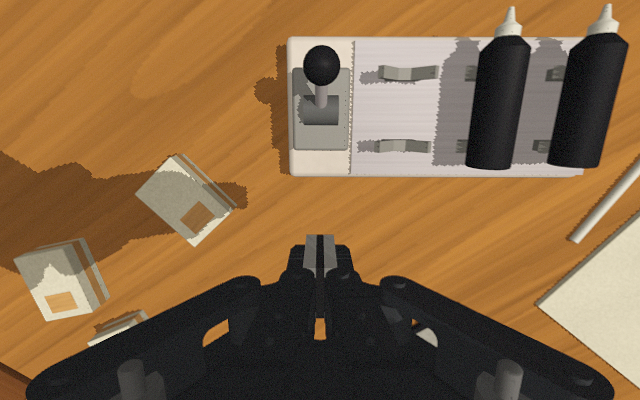

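The ball at (322,65) corresponds to +0.49 rad from vertical, so the lever is at its stop, fully on. Next, the stand.

```bash
python3 - <<'E'
from h import *
go([.49,-.41,.26],105.5)
E
```

```text
off [ -91.3 -269.4 -435.3] turn -49.91883644654342 | P [513.7 101.4 168.9] jaw 55.6 q6 0.8 t 35.2
```

```bash
python3 -m inch '{"offset":[[-40,-20,-30],[-80,-38,-60],[-91,-58,-92],[-91,-78,-124],[-91,-98,-156],[-91,-118,-188],[-91,-138,-220],[-91,-158,-252],[-91,-178,-284],[-91,-198,-316],[-91,-218,-348],[-91,-238,-380],[-91,-258,-412],[-91,-269,-435],[-91,-269,-435],[-91,-269,-435],[-91,-269,-435]],"turn":[0,-5,-10,-15,-20,-25,-30,-35,-40,-45,-50,-50,-50,-50,-50,-50,-50]}' 1; python3 - <<'E'
from h import *
s=snap("wrist"); cv2.imwrite("pics/w25.png",s["image"]); cv2.imwrite("pics/top5.png",snap("top")["image"]); go([.49,-.41,.26],105.5)
E
```

```text
time_s: 36.62
ee_pos: [0.4899, -0.4084, 0.2589]
orientation: [-0.562, 0.427, 0.564, 0.428]
wrist_force: [0.8, 0.2, 1.1]
grip_width: 1.004
off [ 0.   1.  -1.7] turn 0.14594188472229064 | P [ 490.5 -408.1  260. ] jaw 105.6 q6 -0.97 t 36.72
```

View pics/w25.png

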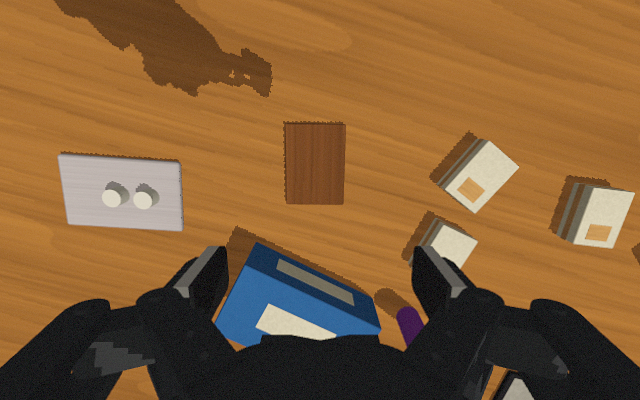

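View pics/top5.png

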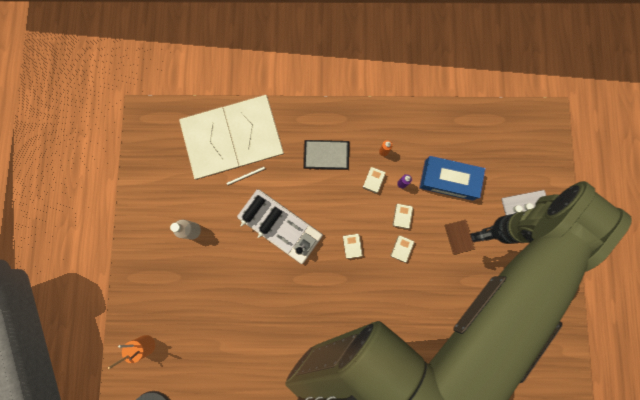

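```bash
python3 - <<'E'
from h import *
s=snap("wrist"); crop(s,270,110,360,215,5.5,"pics/w25c.png")
t=snap("top"); m=white(t)
for q in [(374,184),(403,219),(403,253),(352,250)]: print(rect(t,m,q,.032))
print(w(s,[(255,243),(380,330),(235,228)],.075)*1000)
E
```

```text
(array([ 695.3, -103.8]), 79.2, 56.5, -21.9)
(array([ 563.8, -206.3]), 79.1, 56.9, -10.3)
(array([ 447. , -202.3]), 79.2, 56.6, -22.6)
(array([454.9, -24.6]), 79.1, 55.3, 8.3)
[[ 593.07184778 -461.34547778   75.        ]
 [ 670.21095601 -274.09681094   75.        ]
 [ 580.46944347 -488.80772993   75.        ]]
```

View pics/w25c.png

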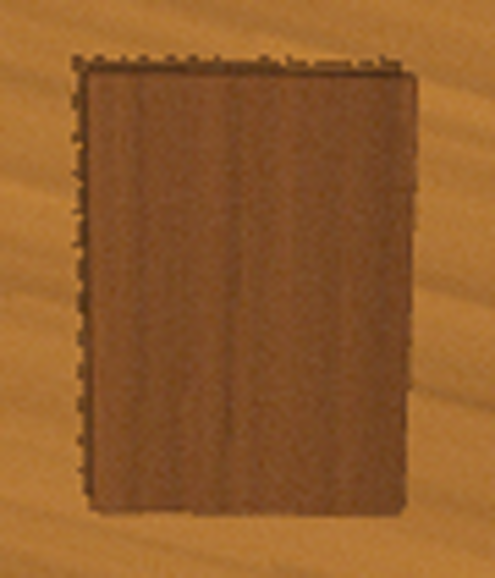

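```bash
python3 - <<'E'
from h import *
s=snap("wrist"); c=np.array([(91,73),(414,75),(406,512),(93,509)])/5.5-.4+[270,110]
P=w(s,c,.01)[:,:2]*1000; print(P.round(1),P.mean(0).round(1),np.linalg.norm(P-np.roll(P,-1,0),axis=1).round(1),[np.degrees(np.arctan2(*(P[i]-P[j])[::-1])).round(1) for i,j in((3,0),(2,1),(0,1),(3,2))])
go([.447,-.2023,.2],68)
E
```

```text
[[ 448.2 -465.9]
 [ 427.8 -391.8]
 [ 531.9 -362.2]
 [ 552.8 -439.2]] [ 490.2 -414.8] [ 76.9 108.3  79.8 108. ] [np.float64(14.3), np.float64(15.9), np.float64(-74.6), np.float64(-74.9)]
off [ 60.9 -13.5 210.4] turn 37.651731482197135 | P [ 490.8 -408.5  260.9] jaw 105.7 q6 -0.97 t 36.87
```

```bash
python3 -m inch '{"offset":[[10,-2,40],[20,-4,80],[30,-6,120],[40,-10,160],[60,-13,200],[60,-13,210],[60,-13,210],[60,-13,210]],"turn":[6,12,18,24,30,36,37.5,37.5]}' 1; python3 - <<'E'
from h import *
s=snap("wrist"); cv2.imwrite("pics/w26.png",s["image"]); print(rect(s,white(s),tuple(p(s,[.447,-.2023,.032])[0].astype(int)),.032)); go([.447,-.2023,.2],68)
E
```

```text
time_s: 37.53
ee_pos: [0.4462, -0.2022, 0.2009]
orientation: [-0.396, 0.585, 0.396, 0.586]
wrist_force: [0.3, 0.6, -0.3]
grip_width: 1.0
(array([ 445.1, -203.9]), 78.3, 55.4, -21.8)
off [1.2 0.1 0.8] turn 0.21412429661657484 | P [ 446.8 -203.1  201.2] jaw 68.2 q6 -0.05 t 37.58
```

View pics/w26.png

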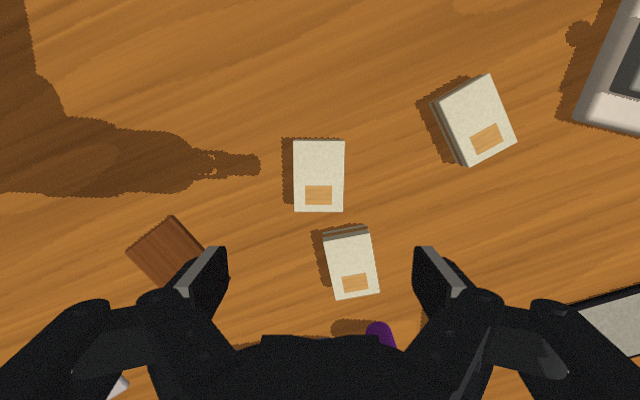

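```bash
python3 -m inch '{"offset":[[40,0.5,0],[80,0.5,0],[120,0.5,0],[160,0.5,0],[185,0.5,0],[197,0.5,0],[197,0.5,0],[197,0.5,0]],"turn":[0,0,0,0,0,0,0,0]}' 1; python3 -m inch '{"offset":[[0,0,0],[0,0,0],[0,0,0],[0,0,0],[0,0,0],[0,0,0],[-40,0,0],[-80,0,0],[-120,0,0],[-120,0,0],[-120,0,0]],"turn":[0,0,0,0,0,0,0,0,0,0,0]}' -1 40; python3 - <<'E'
from h import *
s=snap("wrist"); cv2.imwrite("pics/w27.png",s["image"]); go([.4905,-.4145,.12],105.2)
E
```

```text
time_s: 38.25
ee_pos: [0.4461, -0.204, 0.0035]
orientation: [-0.396, 0.586, 0.396, 0.586]
wrist_force: [0.4, 0.1, 0.5]
grip_width: 1.002
time_s: 39.17
ee_pos: [0.4488, -0.2049, 0.1272]
orientation: [-0.398, 0.585, 0.394, 0.587]
wrist_force: [0.0, 0.1, -1.4]
grip_width: 0.624
off [   5.5 -118.8 -178.9] turn -37.13248186221679 | P [ 447.1 -204.2  125.1] jaw 68.1 q6 -0.05 t 39.22
```

View pics/w27.png

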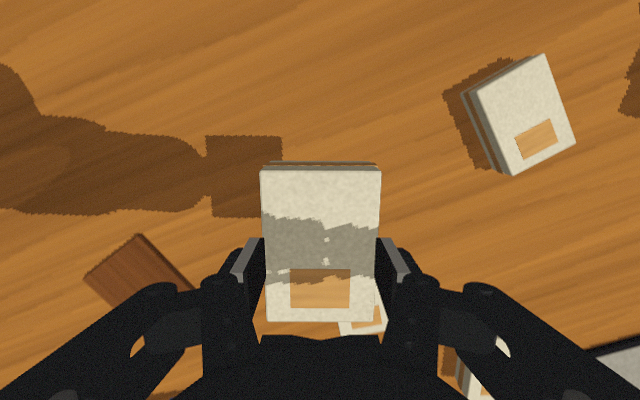

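```bash
cat >> h.py <<'E'
def held(s,corners,dz=.0285):
    P,M=tool(); c=w(s,corners,P[2]+dz); L=((c-P)@M*1000)[:,1:]
    d=c[0]-c[3]; 
    print("held centre tool y,z",L.mean(0).round(1),"len",np.linalg.norm(c[0]-c[3]).round(4)*1000,"wid",np.linalg.norm(c[0]-c[1]).round(4)*1000,"skew deg",[np.degrees(np.arctan2(L[i,1]-L[j,1],L[i,0]-L[j,0])).round(1) for i,j in((0,3),(1,2))])
E
python3 - <<'E'
from h import *
s=snap("wrist"); held(s,[(260,170.5),(381,170.5),(374,321),(267,321)]); go([.4905,-.4145,.12],105.2)
E
```

```text
held centre tool y,z [ 2.1 -0.3] len 78.8 wid 54.4 skew deg [np.float64(0.3), np.float64(-0.5)]
off [   3.7 -120.1 -179. ] turn -37.12818409275083 | P [ 445.9 -203.6  123.7] jaw 68.1 q6 -0.05 t 39.27
```

```bash
python3 -m inch '{"offset":[[0,-22,-33],[0,-44,-66],[0,-66,-99],[0,-88,-132],[0,-110,-165],[0,-121,-179],[0,-121,-179],[0,-121,-179],[0,-121,-179],[0,-121,-179],[0,-121,-179]],"turn":[-6,-12,-18,-24,-30,-36,-37,-37,-37,-37,-37]}'; python3 - <<'E'
from h import *
go([.4924,-.4139,.0135],105.2);s=snap("wrist"); cv2.imwrite("pics/w28.png",s["image"]);go([.4924,-.4139,.0135],105.2)
E
```

```text
time_s: 40.18
ee_pos: [0.4911, -0.4136, 0.1234]
orientation: [-0.561, 0.43, 0.562, 0.43]
wrist_force: [0.1, 0.4, -0.8]
grip_width: 0.625
off [109.9  -1.2  -0.8] turn -0.11452791486316016 | P [ 491.1 -413.6  123.4] jaw 105.1 q6 -0.96 t 40.18
off [110.2  -1.   -0.4] turn -0.10363419131732599 | P [ 491.4 -413.8  123.7] jaw 105.1 q6 -0.96 t 40.23
```

View pics/w28.png

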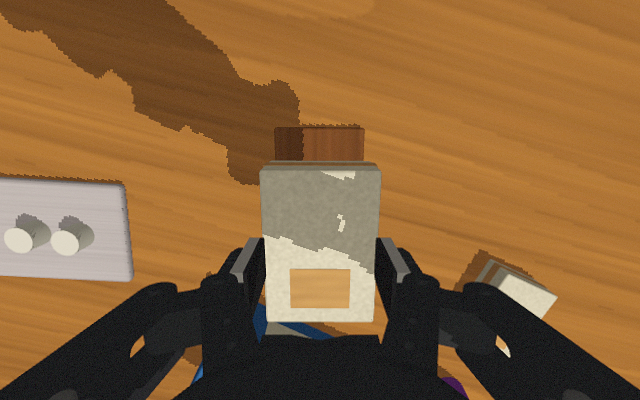

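```bash
python3 -m inch '{"offset":[[30,-1,0],[60,-1,0],[85,-1,0],[98,-1,0],[104,-1,0],[107,-1,0],[109,-1,0],[110,-1,0],[110,-1,0]],"turn":[0,0,0,0,0,0,0,0,0]}'; python3 -m inch '{"offset":[[1,0,0],[1,0,0]],"turn":[0,0]}'
```

```text
time_s: 40.98
ee_pos: [0.493, -0.4147, 0.0159]
orientation: [0.562, -0.43, -0.561, -0.43]
wrist_force: [-1.5, -0.1, 1.3]
grip_width: 0.621
time_s: 41.15
ee_pos: [0.4932, -0.4149, 0.0158]
orientation: [0.562, -0.43, -0.56, -0.43]
wrist_force: [-4.7, 4.2, 11.7]
grip_width: 0.626
```

Contact. Release, rise and check.

```bash
python3 -m inch '{"offset":[[0,0,0],[0,0,0],[0,0,0],[0,0,0],[0,0,0],[-30,0,0],[-70,0,0],[-110,0,0],[-150,0,0],[-190,0,0],[-210,0,0],[-210,0,0]],"turn":[0,0,0,0,0,0,0,0,0,0,0,0]}' 1; python3 - <<'E'
from h import *
s=snap("wrist"); cv2.imwrite("pics/w29.png",s["image"]); crop(s,265,100,365,220,5,"pics/w29c.png"); go([.564,-.206,.2],80)
E
```

```text
time_s: 42.15
ee_pos: [0.495, -0.4168, 0.2292]
orientation: [0.565, -0.43, -0.558, -0.43]
wrist_force: [2.2, 0.3, 0.2]
grip_width: 1.001
off [  25.5 -122.   184.8] turn 25.05829555488323 | P [ 494.  -416.1  226. ] jaw 105.1 q6 -0.96 t 42.2
```

View pics/w29c.png

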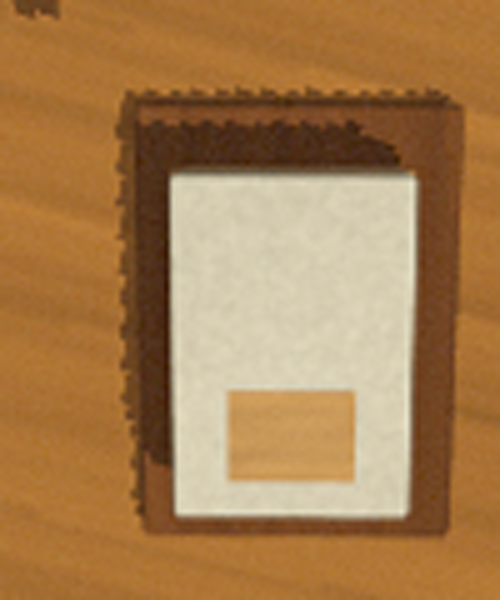

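```bash
cat >> h.py <<'E'
def quad(s,c,z,k,o):
    P=w(s,np.array(c,float)/k-.4+o,z)[:,:2]*1000
    print(P.mean(0).round(1),"sides",np.linalg.norm(P-np.roll(P,-1,0),axis=1).round(1),"yaw",[np.degrees(np.arctan2(*(P[i]-P[j])[::-1])).round(1) for i,j in((3,0),(2,1))],(np.degrees(np.arctan2(*(P[1]-P[0])[::-1]))-90).round(1),(np.degrees(np.arctan2(*(P[2]-P[3])[::-1]))-90).round(1))
E
python3 - <<'E'
from h import *
s=snap("wrist"); quad(s,[(170,172),(417,176),(410,517),(175,518)],.042,5,[265,100]); quad(s,[(138,102),(463,104),(448,533),(146,532)],.010,5,[265,100])
E
```

```text
[ 487.8 -414.7] sides [54.8 78.8 55.4 80. ] yaw [np.float64(14.9), np.float64(15.3)] 14.2 15.4
[ 486.9 -413.3] sides [ 77.7 107.2  77.9 107.5] yaw [np.float64(14.8), np.float64(14.9)] 14.8 15.0
```

The first carton is within 2 mm and 0.5° of the stand's middle. On to the next carton.

```bash
python3 -m inch '{"offset":[[0,-24,37],[0,-48,74],[0,-72,110],[10,-96,147],[25,-122,184],[25,-122,184],[25,-122,184],[25,-122,184],[25,-122,184]],"turn":[5,10,15,20,25,25,25,25,25]}' 1; python3 - <<'E'
from h import *
s=snap("wrist"); cv2.imwrite("pics/w30.png",s["image"]); r=rect(s,white(s),tuple(p(s,[.5638,-.2063,.032])[0].astype(int)),.032); print(r); go([r[0][0]/1e3,r[0][1]/1e3,.003],r[3]+90)
E
```

```text
time_s: 43.0
ee_pos: [0.5616, -0.2057, 0.1966]
orientation: [-0.454, 0.542, 0.455, 0.541]
wrist_force: [-0.3, -0.5, 0.5]
grip_width: 1.001
(array([ 561.2, -207.5]), 78.6, 55.5, -9.9)
off [194.1   0.2  -1.3] turn -0.09322132240906456 | P [ 561.8 -206.3  197.1] jaw 80.0 q6 -0.18 t 43.05
```

View pics/w30.png

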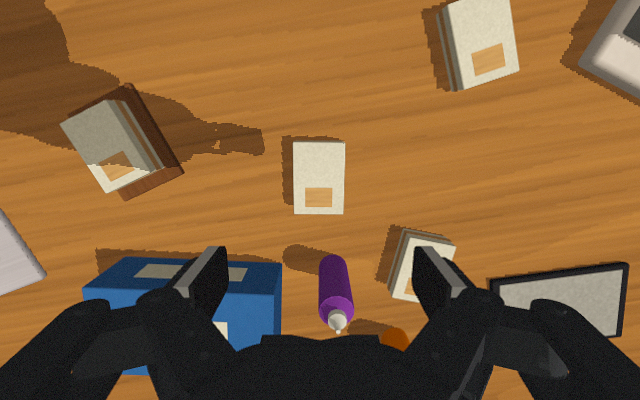

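```bash
python3 -m inch '{"offset":[[40,0,-1],[80,0,-1],[120,0,-1],[160,0,-1],[182,0,-1],[193,0,-1],[193,0,-1],[193,0,-1]],"turn":[0,0,0,0,0,0,0,0]}' 1; python3 -m inch '{"offset":[[0,0,0],[0,0,0],[0,0,0],[0,0,0],[0,0,0],[0,0,0],[-40,0,0],[-80,0,0],[-120,0,0],[-120,0,0],[-120,0,0],[-120,0,0]],"turn":[0,0,0,0,0,0,0,0,0,0,0,0]}' -1 40; python3 - <<'E'
from h import *
s=snap("wrist"); cv2.imwrite("pics/w31.png",s["image"]); go([.4905,-.4145,.15],105.2)
E
```

```text
time_s: 43.72
ee_pos: [0.5626, -0.2073, 0.0054]
orientation: [-0.455, 0.542, 0.454, 0.542]
wrist_force: [-0.2, 0.1, 0.7]
grip_width: 1.0
time_s: 44.72
ee_pos: [0.5627, -0.2064, 0.1255]
orientation: [-0.455, 0.541, 0.454, 0.542]
wrist_force: [-1.0, 1.5, -0.2]
grip_width: 0.004
off [ -25.7   34.3 -217.6] turn -25.128126825039317 | P [ 561.8 -206.   124.3] jaw 80.1 q6 -0.18 t 44.77
```

View pics/w31.png

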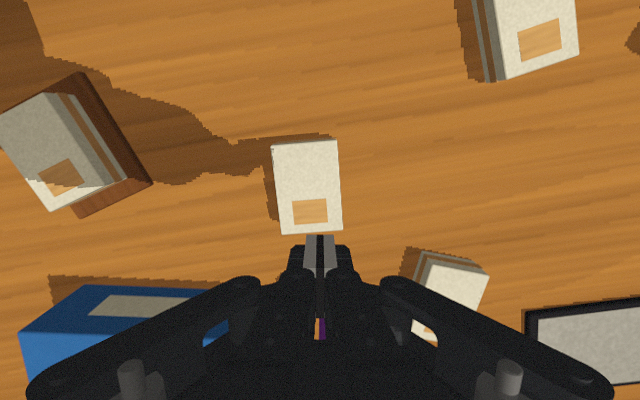

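The carton slipped out: fingers empty, carton still flat at (307,185) and turned slightly. I'll retry lower and with more force.

```bash
python3 -m inch '{"offset":[[0,0,0],[0,0,0],[0,0,0],[0,0,0],[0,0,0]],"turn":[0,0,0,0,0]}' 1; python3 - <<'E'
from h import *
s=snap("wrist"); cv2.imwrite("pics/w32.png",s["image"]); r=rect(s,white(s),(307,175),.032); print(r); go([r[0][0]/1e3,r[0][1]/1e3,-.002],r[3]+90)
E
```

```text
time_s: 45.18
ee_pos: [0.562, -0.2062, 0.1241]
orientation: [-0.455, 0.542, 0.455, 0.541]
wrist_force: [0.7, -0.1, -0.3]
grip_width: 0.712
(array([ 556.1, -216.3]), 79.4, 55.4, -5.1)
off [126.3   4.1 -11. ] turn -4.836652706816594 | P [ 562.1 -206.2  124.3] jaw 80.1 q6 -0.18 t 45.23
```

View pics/w32.png

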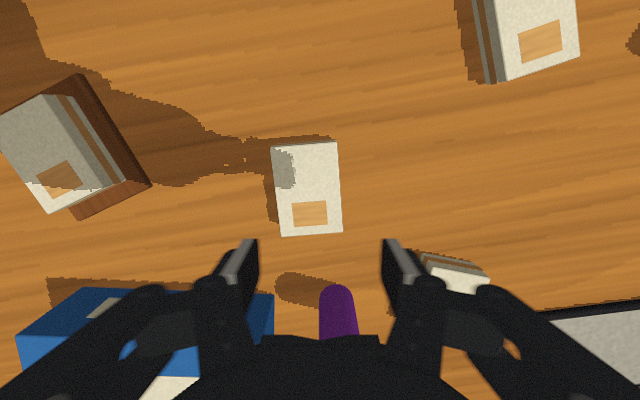

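```bash
python3 -m inch '{"offset":[[0,4,-11],[0,4,-11],[0,4,-11],[40,4,-11],[80,4,-11],[110,4,-11],[125,4,-11],[126,4,-11],[126,4,-11],[126,4,-11]],"turn":[-4.8,-4.8,-4.8,-4.8,-4.8,-4.8,-4.8,-4.8,-4.8,-4.8]}' 1; python3 -m inch '{"offset":[[0,0,0],[0,0,0],[0,0,0],[0,0,0],[0,0,0],[0,0,0],[0,0,0],[0,0,0]],"turn":[0,0,0,0,0,0,0,0]}' -1 70; python3 - <<'E'
from h import *
s=snap("wrist"); cv2.imwrite("pics/w33.png",s["image"])
E
```

```text
time_s: 46.07
ee_pos: [0.5576, -0.2167, -0.0]
orientation: [-0.477, 0.522, 0.476, 0.522]
wrist_force: [0.7, 0.1, 0.5]
grip_width: 1.002
time_s: 46.73
ee_pos: [0.5579, -0.217, 0.0009]
orientation: [-0.478, 0.521, 0.476, 0.523]
wrist_force: [-1.3, 1.2, 8.0]
grip_width: 0.629
```

View pics/w33.png

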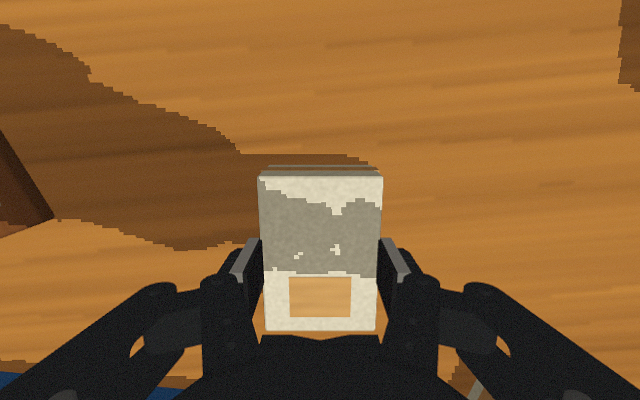

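Gripped (0.63) and square between the pads. Lifting.

```bash
python3 -m inch '{"offset":[[-15,0,0],[-40,0,0],[-75,0,0],[-110,0,0],[-150,0,0],[-150,0,0],[-150,0,0]],"turn":[0,0,0,0,0,0,0]}'; python3 - <<'E'
from h import *
s=snap("wrist"); cv2.imwrite("pics/w34.png",s["image"]); go([.4905,-.4145,.15],105.2)
E
```

```text
time_s: 47.37
ee_pos: [0.5588, -0.2174, 0.1524]
orientation: [-0.479, 0.521, 0.475, 0.523]
wrist_force: [-0.3, -0.3, -1.0]
grip_width: 0.629
off [   0.    48.7 -202.9] turn -20.34571235350994 | P [ 557.2 -216.7  150. ] jaw 84.9 q6 -0.28 t 47.42
```

View pics/w34.png

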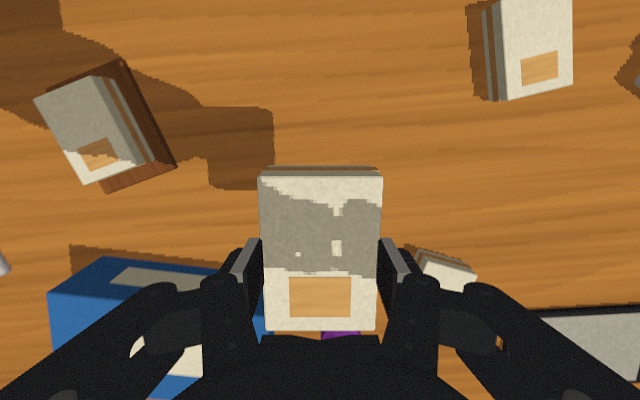

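```bash
python3 - <<'E'
from h import *
s=snap("wrist"); held(s,[(258,176.5),(383,176.5),(376,331),(264,331)],.031); go([.4905,-.4145,.15],105.2)
E
python3 -m inch '{"offset":[[0,10,-40],[0,20,-80],[0,30,-120],[0,40,-160],[0,48,-200],[0,48,-203],[0,48,-203],[0,48,-203],[0,48,-203],[0,48,-203]],"turn":[-5,-10,-15,-20,-20.3,-20.3,-20.3,-20.3,-20.3,-20.3]}'; python3 - <<'E'
from h import *
s=snap("wrist"); cv2.imwrite("pics/w35.png",s["image"]); go([.4908,-.4152,.043],105.1)
E
```

```text
held centre tool y,z [-0.7 -0.5] len 80.69999999999999 wid 55.5 skew deg [np.float64(0.8), np.float64(-0.6)]
off [  -1.6   47.6 -203.3] turn -20.34362374572723 | P [ 556.1 -216.3  148.5] jaw 84.9 q6 -0.28 t 47.47
time_s: 48.3
ee_pos: [0.4907, -0.4126, 0.1481]
orientation: [-0.562, 0.429, 0.562, 0.429]
wrist_force: [0.0, 1.1, -1.1]
grip_width: 0.63
off [105.4   0.7  -2.4] turn 0.17017223563831863 | P [ 490.9 -412.8  148.4] jaw 105.3 q6 -0.97 t 48.35
```

View pics/w35.png

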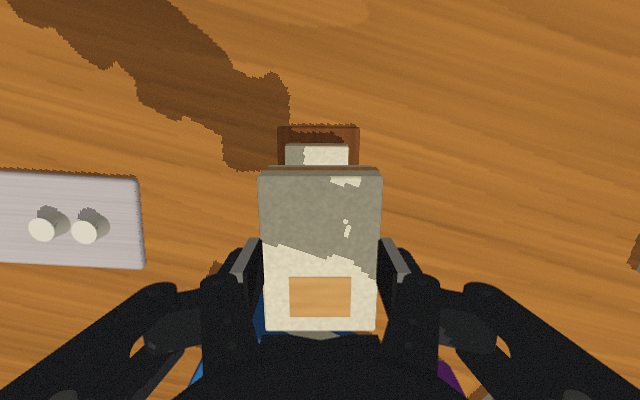

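```bash
python3 -m inch '{"offset":[[30,1.4,-2],[60,1.4,-2],[82,1.4,-2],[94,1.4,-2],[99,1.4,-2],[102,1.4,-2],[104,1.4,-2],[105,1.4,-2],[105,1.4,-2]],"turn":[0,0,0,0,0,0,0,0,0]}'; python3 -m inch '{"offset":[[1,0,0],[1,0,0]],"turn":[0,0]}'
```

```text
time_s: 49.1
ee_pos: [0.4904, -0.4172, 0.0449]
orientation: [0.562, -0.43, -0.561, -0.43]
wrist_force: [0.0, 0.5, -1.1]
grip_width: 0.626
time_s: 49.27
ee_pos: [0.49, -0.417, 0.0434]
orientation: [0.562, -0.43, -0.561, -0.43]
wrist_force: [-0.1, -0.8, -0.6]
grip_width: 0.626
```

```bash
python3 -m inch '{"offset":[[0,0,0],[0,0,0],[0,0,0]],"turn":[0,0,0]}'; python3 - <<'E'
from h import *
go([.490,-.415,.043],105.1)
s=snap("wrist"); cv2.imwrite("pics/w36.png",s["image"])
E
```

```text
time_s: 49.52
ee_pos: [0.4897, -0.4168, 0.0429]
orientation: [0.562, -0.43, -0.561, -0.43]
wrist_force: [-0.5, 0.2, 0.0]
grip_width: 0.627
off [-0.1 -0.8  1.6] turn 0.054418605741631154 | P [ 489.7 -416.8   42.9] jaw 105.2 q6 -0.97 t 49.52
```

View pics/w36.png

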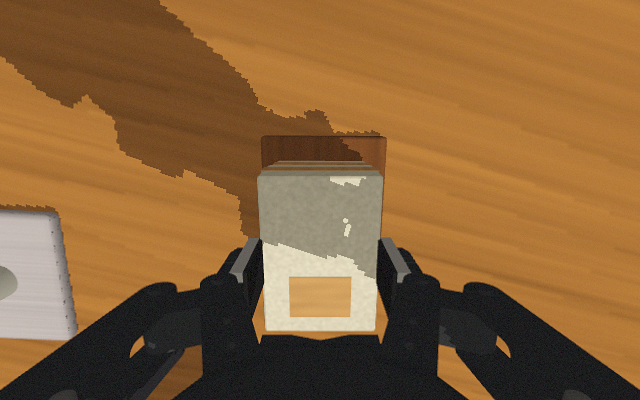

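```bash
python3 -m inch '{"offset":[[-2,-0.5,1.2],[-2,-0.5,1.2],[0,-0.5,1.2],[1,-0.5,1.2],[1,-0.5,1.2]],"turn":[0,0,0,0,0]}'
```

```text
time_s: 49.98
ee_pos: [0.4901, -0.4155, 0.0429]
orientation: [0.562, -0.43, -0.561, -0.43]
wrist_force: [-2.4, 1.9, 7.9]
grip_width: 0.629
```

```bash
python3 -m inch '{"offset":[[0,0,0],[0,0,0],[0,0,0],[0,0,0],[0,0,0],[-30,0,0],[-70,0,0],[-110,0,0],[-150,0,0],[-180,0,0],[-180,0,0],[-180,0,0],[-180,0,0]],"turn":[0,0,0,0,0,0,0,0,0,0,0,0,0]}' 1; python3 - <<'E'
from h import *
s=snap("wrist"); cv2.imwrite("pics/w37.png",s["image"]); crop(s,265,100,375,230,4.5,"pics/w37c.png"); go([.455,-.0255,.17],98.2)
m=white(snap("top")); t=snap("top")
for q in [(374,184),(352,250)]: print(rect(t,m,q,.032))
E
```

```text
time_s: 51.07
ee_pos: [0.4896, -0.4151, 0.221]
orientation: [-0.561, 0.43, 0.562, 0.43]
wrist_force: [-0.2, -0.6, -0.4]
grip_width: 1.001
off [ 50.8 -68.9 384.6] turn 6.959847901716827 | P [ 489.1 -414.8  220.1] jaw 105.2 q6 -0.97 t 51.12
(array([ 695.3, -103.8]), 79.2, 56.5, -21.9)
(array([455.1, -25.3]), 78.8, 56.8, 8.3)
```

View pics/w37c.png

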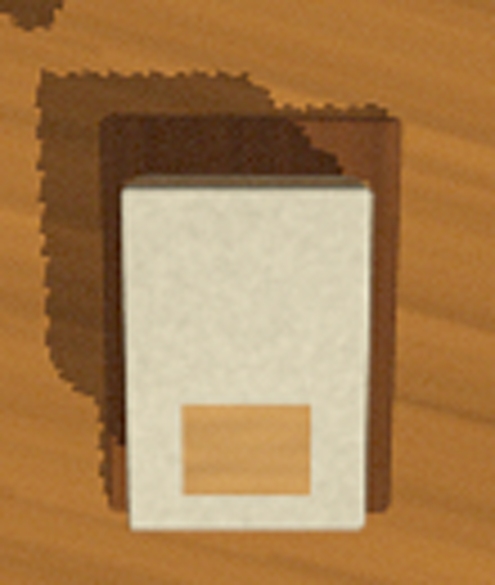

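```bash
python3 - <<'E'
from h import *
s=snap("wrist"); quad(s,[(121,185),(373,187),(364,529),(131,529)],.074,4.5,[265,100]); quad(s,[(102,117),(402,119),(388,512),(112,511)],.010,4.5,[265,100])
E
```

```text
[ 486.7 -415.1] sides [55.6 79.5 54.9 79.9] yaw [np.float64(15.5), np.float64(15.1)] 14.8 15.2
[ 488.3 -413.5] sides [ 78.8 108.5  78.3 108.7] yaw [np.float64(15.1), np.float64(14.8)] 14.8 14.9
```

Carton 2 is within 2.5 mm of carton 1 and about 2 mm from the stand's middle. Next, the carton near (455,-25).

```bash
python3 -m inch '{"offset":[[0,-7,39],[0,-14,78],[0,-21,117],[0,-28,156],[0,-35,195],[0,-42,234],[0,-49,273],[10,-56,312],[30,-63,351],[50,-68,383],[50,-68,383],[50,-68,383],[50,-68,383]],"turn":[0,0,0,1,2,3,4,5,6,7,7,7,7]}' 1; python3 - <<'E'
from h import *
s=snap("wrist"); cv2.imwrite("pics/w38.png",s["image"]); r=rect(s,white(s),tuple(p(s,[.455,-.025,.032])[0].astype(int)),.032); print(r); go([r[0][0]/1e3,r[0][1]/1e3,-.001],r[3]+90)
E
```

```text
time_s: 52.35
ee_pos: [0.4551, -0.0279, 0.1714]
orientation: [-0.534, 0.463, 0.535, 0.463]
wrist_force: [-0.3, -0.6, 0.5]
grip_width: 1.0
(array([452.9, -26.2]), 79.2, 55.3, 8.4)
off [172.9   2.4   2.7] turn -0.2588999200922757 | P [455.6 -28.4 171.9] jaw 98.1 q6 -0.2 t 52.4
```

View pics/w38.png

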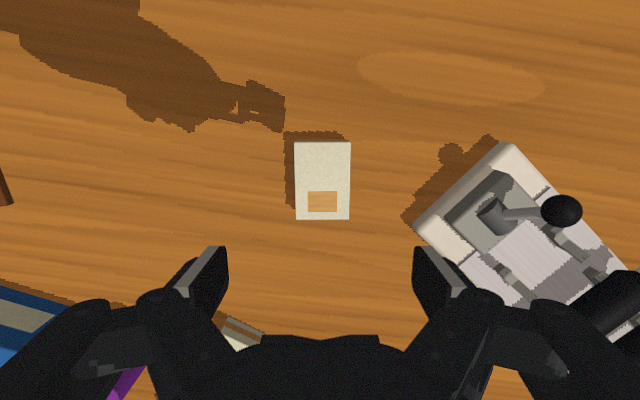

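```bash
python3 -m inch '{"offset":[[0,2.3,2.7],[40,2.3,2.7],[80,2.3,2.7],[120,2.3,2.7],[155,2.3,2.7],[170,2.3,2.7],[173,2.3,2.7],[173,2.3,2.7],[173,2.3,2.7]],"turn":[0,0,0,0,0,0,0,0,0]}' 1; python3 -m inch '{"offset":[[0,0,0],[0,0,0],[0,0,0],[0,0,0],[0,0,0],[0,0,0],[0,0,0],[0,0,0]],"turn":[0,0,0,0,0,0,0,0]}' -1 70; python3 -m inch '{"offset":[[-15,0,0],[-40,0,0],[-75,0,0],[-110,0,0],[-150,0,0],[-180,0,0],[-180,0,0],[-180,0,0]],"turn":[0,0,0,0,0,0,0,0]}';python3 - <<'E'
from h import *
s=snap("wrist"); cv2.imwrite("pics/w39.png",s["image"]); go([.4905,-.4145,.18],105.1)
E
```

```text
time_s: 53.15
ee_pos: [0.4539, -0.0262, -0.0001]
orientation: [0.535, -0.463, -0.534, -0.464]
wrist_force: [-0.3, -1.4, -0.0]
grip_width: 0.999
time_s: 53.82
ee_pos: [0.4541, -0.0257, 0.0006]
orientation: [0.535, -0.463, -0.533, -0.464]
wrist_force: [-2.3, -0.2, 11.8]
grip_width: 0.628
time_s: 54.48
ee_pos: [0.4544, -0.0256, 0.181]
orientation: [0.536, -0.462, -0.533, -0.464]
wrist_force: [0.9, 0.1, -2.0]
grip_width: 0.623
off [  -0.7   18.  -390.4] turn -6.929989937133172 | P [452.9 -25.5 179.2] jaw 98.2 q6 -0.2 t 54.53
```

View pics/w39.png

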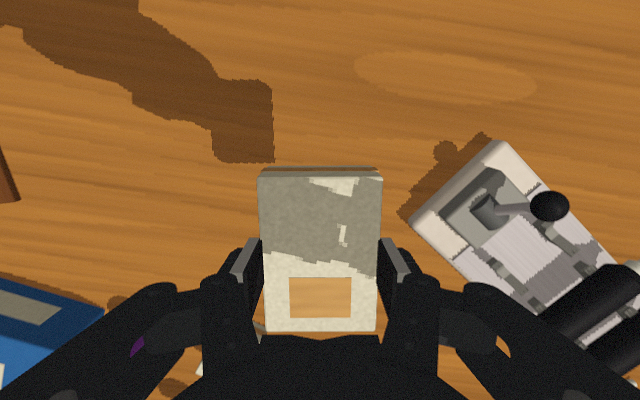

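```bash
python3 -m inch '{"offset":[[0,2,-40],[0,4,-80],[0,6,-120],[0,8,-160],[0,10,-200],[0,12,-240],[0,14,-280],[0,16,-320],[0,18,-360],[0,18,-390],[0,18,-390],[0,18,-390],[0,18,-390],[0,18,-390]],"turn":[-1,-2,-3,-4,-5,-6,-7,-7,-7,-7,-7,-7,-7,-7]}'; python3 - <<'E'
from h import *
s=snap("wrist"); cv2.imwrite("pics/w40.png",s["image"]); go([.4898,-.4152,.0746],105.1)
E
```

```text
time_s: 55.7
ee_pos: [0.4895, -0.4124, 0.1775]
orientation: [-0.561, 0.429, 0.563, 0.43]
wrist_force: [0.9, -0.3, -0.5]
grip_width: 0.625
off [103.5   0.7  -2.7] turn 0.136424524137027 | P [ 489.8 -412.5  178.1] jaw 105.2 q6 -0.97 t 55.75
```

View pics/w40.png

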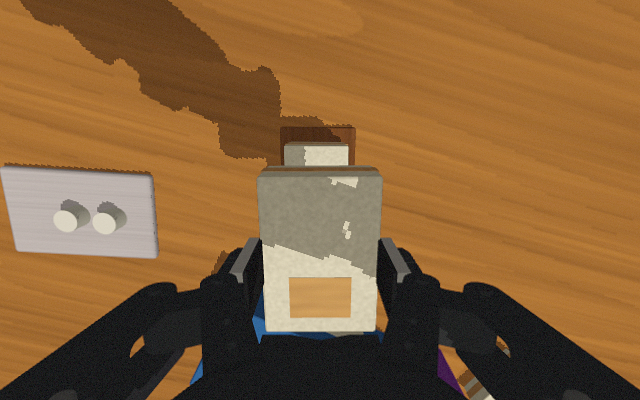

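```bash
python3 -m inch '{"offset":[[30,-0.4,-2.2],[60,-0.4,-2.2],[82,-0.4,-2.2],[94,-0.4,-2.2],[99,-0.4,-2.2],[101,-0.4,-2.2],[102,-0.4,-2.2],[102,-0.4,-2.2],[102,-0.4,-2.2]],"turn":[0,0,0,0,0,0,0,0,0]}'; python3 -m inch '{"offset":[[1,0,0],[1,0,0],[1,0,0]],"turn":[0,0,0]}';python3 -m inch '{"offset":[[1,0,0],[1,0,0],[1,0,0]],"turn":[0,0,0]}'
```

```text
time_s: 56.5
ee_pos: [0.492, -0.4169, 0.0783]
orientation: [0.562, -0.43, -0.561, -0.43]
wrist_force: [1.2, 0.1, -1.5]
grip_width: 0.629
time_s: 56.75
ee_pos: [0.4913, -0.4163, 0.0761]
orientation: [0.562, -0.43, -0.561, -0.43]
wrist_force: [0.4, -0.8, -1.4]
grip_width: 0.626
time_s: 57.0
ee_pos: [0.4912, -0.4163, 0.0748]
orientation: [0.562, -0.43, -0.561, -0.43]
wrist_force: [-0.8, -0.8, -0.1]
grip_width: 0.628
```

```bash
python3 -m inch '{"offset":[[-1.5,0,1.3],[-1.5,0,1.3],[0,0,1.3],[1,0,1.3],[1,0,1.3]],"turn":[0,0,0,0,0]}'; python3 -m inch '{"offset":[[0,0,0],[0,0,0],[0,0,0],[0,0,0],[0,0,0],[-30,0,0],[-70,0,0],[-110,0,0],[-150,0,0],[-150,0,0],[-150,0,0],[-150,0,0]],"turn":[0,0,0,0,0,0,0,0,0,0,0,0]}' 1; python3 - <<'E'
from h import *
s=snap("wrist"); cv2.imwrite("pics/w41.png",s["image"]); crop(s,255,100,385,240,4.2,"pics/w41c.png"); go([.695,-.104,.2],68.1)
E
```

```text
time_s: 57.42
ee_pos: [0.4909, -0.415, 0.0748]
orientation: [0.562, -0.43, -0.561, -0.43]
wrist_force: [-2.6, 2.1, 6.1]
grip_width: 0.629
time_s: 58.42
ee_pos: [0.4907, -0.4149, 0.2234]
orientation: [0.562, -0.43, -0.562, -0.43]
wrist_force: [-0.2, 0.5, -1.3]
grip_width: 0.999
off [  22.4 -278.9  246. ] turn 37.062182557334125 | P [ 490.2 -414.4  222.3] jaw 105.2 q6 -0.97 t 58.47
```

View pics/w41c.png

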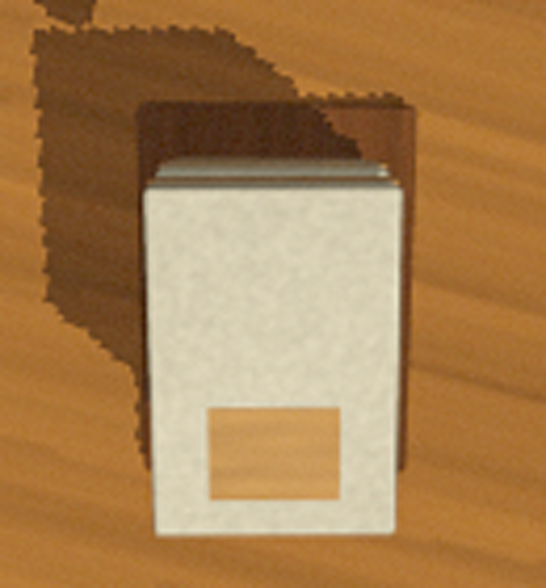

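```bash
python3 - <<'E'
from h import *
s=snap("wrist"); quad(s,[(143,187),(404,188),(394,534),(156,534)],.106,4.2,[255,100]); quad(s,[(137,103),(414,105),(404,470),(148,468)],.010,4.2,[255,100])
t=snap("top"); print(w(t,[(349,141),(349,169),(304,169)],.009)*1000)
E
python3 -m inch '{"offset":[[0,-30,26],[0,-60,52],[0,-90,78],[0,-120,104],[0,-150,130],[0,-180,156],[0,-210,182],[10,-240,208],[22,-270,234],[22,-279,246],[22,-279,246],[22,-279,246],[22,-279,246]],"turn":[4,8,12,16,20,24,28,32,36,37,37,37,37]}' 1; python3 - <<'E'
from h import *
s=snap("wrist"); cv2.imwrite("pics/w42.png",s["image"]); r=rect(s,white(s),tuple(p(s,[.695,-.104,.032])[0].astype(int)),.032); print(r); go([r[0][0]/1e3,r[0][1]/1e3,-.001],r[3]+90)
E
```

```text
[ 488.1 -414.7] sides [56.  78.9 54.9 79.1] yaw [np.float64(15.9), np.float64(15.1)] 15.0 15.2
[ 488.1 -414. ] sides [ 78.4 108.4  78.2 108.3] yaw [np.float64(15.4), np.float64(15.3)] 14.8 14.7
[[844.09647904 -15.3454297    9.        ]
 [737.10612056 -15.37713733   9.        ]
 [735.74976001 151.46122661   9.        ]]
time_s: 59.65
ee_pos: [0.695, -0.1052, 0.2009]
orientation: [-0.396, 0.586, 0.396, 0.585]
wrist_force: [-0.5, 0.0, -0.6]
grip_width: 1.002
(array([ 692.9, -105.3]), 78.2, 55.4, -21.7)
off [202.4   2.   -0.3] turn -0.1878867945195566 | P [ 695.  -105.7  201.4] jaw 68.1 q6 0.23 t 59.7
```

View pics/w42.png

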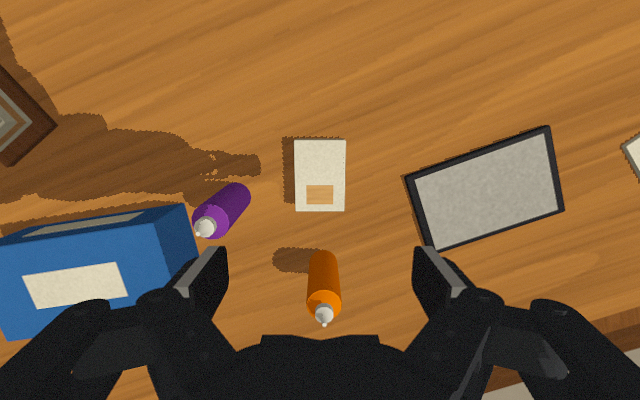

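Carton at (320,175). The purple look-alike's base at (238,192) is close on the left, so I'll descend with the fingers partly closed.

```bash
python3 -m inch '{"offset":[[0,2,0],[0,2,0],[30,2,0],[60,2,0],[95,2,0],[130,2,0],[165,2,0],[190,2,0],[202,2,0],[202,2,0],[202,2,0],[202,2,0]],"turn":[0,0,0,0,0,0,0,0,0,0,0,0]}' 0.75; python3 -m inch '{"offset":[[0,0,0],[0,0,0],[0,0,0],[0,0,0],[0,0,0],[0,0,0],[0,0,0],[0,0,0]],"turn":[0,0,0,0,0,0,0,0]}' -1 70; python3 -m inch '{"offset":[[-15,0,0],[-40,0,0],[-75,0,0],[-110,0,0],[-150,0,0],[-190,0,0],[-220,0,0],[-220,0,0],[-220,0,0]],"turn":[0,0,0,0,0,0,0,0,0]}';python3 - <<'E'
from h import *
s=snap("wrist"); cv2.imwrite("pics/w43.png",s["image"]); go([.4905,-.4145,.22],105.1)
E
```

```text
time_s: 60.7
ee_pos: [0.6957, -0.1043, 0.0021]
orientation: [-0.397, 0.585, 0.395, 0.587]
wrist_force: [1.4, 0.7, 0.5]
grip_width: 0.873
time_s: 61.37
ee_pos: [0.696, -0.1042, 0.0029]
orientation: [-0.397, 0.585, 0.395, 0.587]
wrist_force: [-0.9, -0.3, 6.5]
grip_width: 0.624
time_s: 62.12
ee_pos: [0.6958, -0.104, 0.2237]
orientation: [-0.398, 0.584, 0.395, 0.587]
wrist_force: [-0.1, 0.8, -1.9]
grip_width: 0.621
off [   0.6   73.7 -364.3] turn -36.93365987805278 | P [ 694.4 -103.8  221. ] jaw 68.2 q6 0.23 t 62.17
```

View pics/w43.png

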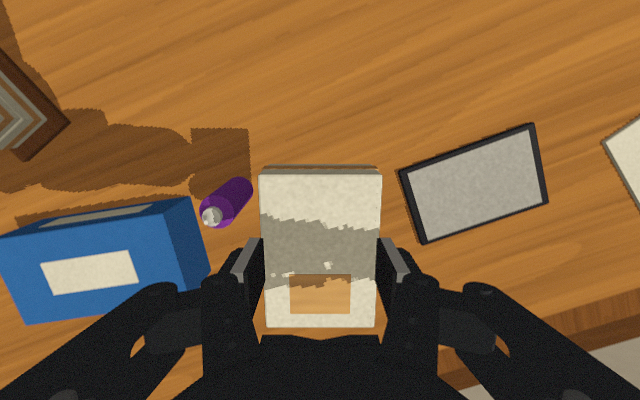

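```bash
python3 - <<'E'
from h import *
s=snap("wrist"); held(s,[(258.5,174.5),(382,174.5),(375.5,327),(265,327)],.0291)
E
python3 -m inch '{"offset":[[0,8,-40],[0,16,-80],[0,24,-120],[0,32,-160],[0,40,-200],[0,48,-240],[0,56,-280],[0,64,-320],[0,73,-355],[0,73,-364],[0,73,-364],[0,73,-364],[0,73,-364],[0,73,-364]],"turn":[-4,-8,-12,-16,-20,-24,-28,-32,-36,-37,-37,-37,-37,-37]}'; python3 - <<'E'
from h import *
go([.4920,-.4145,.109],105.1);s=snap("wrist"); cv2.imwrite("pics/w44.png",s["image"]); go([.4920,-.4145,.109],105.1)
E
```

```text
held centre tool y,z [-0.1 -0.1] len 80.4 wid 55.599999999999994 skew deg [np.float64(0.5), np.float64(-0.7)]
time_s: 63.38
ee_pos: [0.4912, -0.413, 0.219]
orientation: [-0.561, 0.429, 0.562, 0.429]
wrist_force: [0.5, -0.3, -0.9]
grip_width: 0.623
off [110.   -0.4  -1.7] turn 0.14333177571127464 | P [ 491.2 -413.   219. ] jaw 105.2 q6 -0.97 t 63.38
off [110.2  -0.3  -1.6] turn 0.15723335732566568 | P [ 491.4 -413.1  219.2] jaw 105.3 q6 -0.97 t 63.43
```

View pics/w44.png

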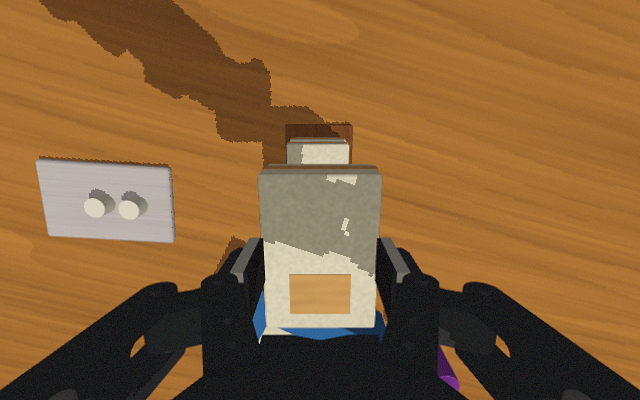

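```bash
python3 -m inch '{"offset":[[30,0,-0.3],[60,0,-0.3],[85,0,-0.3],[98,0,-0.3],[104,0,-0.3],[107,0,-0.3],[108,0,-0.3],[109,0,-0.3],[109,0,-0.3],[109,0,-0.3]],"turn":[0,0,0,0,0,0,0,0,0,0]}'; python3 -m inch '{"offset":[[1,0,0],[1,0,0],[1,0,0]],"turn":[0,0,0]}'
```

```text
time_s: 64.27
ee_pos: [0.4914, -0.4152, 0.1119]
orientation: [0.562, -0.43, -0.561, -0.43]
wrist_force: [0.5, -0.3, -0.8]
grip_width: 0.623
time_s: 64.52
ee_pos: [0.4908, -0.4149, 0.1099]
orientation: [0.562, -0.43, -0.561, -0.43]
wrist_force: [-0.5, -0.5, -0.9]
grip_width: 0.621
```

```bash
python3 -m inch '{"offset":[[0,-0.6,0.3],[1,-0.6,0.3],[1.5,-0.6,0.3],[1.5,-0.6,0.3]],"turn":[0,0,0,0]}'; python3 -m inch '{"offset":[[0.7,0,0],[0.7,0,0],[0.7,0,0]],"turn":[0,0,0]}'
```

```text
time_s: 64.85
ee_pos: [0.4914, -0.4144, 0.1088]
orientation: [0.562, -0.43, -0.561, -0.43]
wrist_force: [-1.5, 0.9, 4.5]
grip_width: 0.623
time_s: 65.1
ee_pos: [0.4914, -0.4145, 0.1088]
orientation: [0.562, -0.43, -0.561, -0.43]
wrist_force: [-2.4, 1.7, 8.6]
grip_width: 0.622
```

```bash
python3 -m inch '{"offset":[[0,0,0],[0,0,0],[0,0,0],[0,0,0],[0,0,0],[-30,0,0],[-70,0,0],[-110,0,0],[-140,0,0],[-140,0,0],[-140,0,0],[-140,0,0]],"turn":[0,0,0,0,0,0,0,0,0,0,0,0]}' 1; python3 - <<'E'
from h import *
s=snap("wrist"); cv2.imwrite("pics/w45.png",s["image"]); crop(s,245,90,395,250,3.7,"pics/w45c.png"); go([.48,.0,.30],55.3)
E
```

```text
time_s: 66.1
ee_pos: [0.4911, -0.4142, 0.2468]
orientation: [-0.561, 0.43, 0.562, 0.43]
wrist_force: [-0.9, -0.2, 0.1]
grip_width: 1.002
off [-53.4 -97.9 402.3] turn 49.86332451199705 | P [ 490.7 -413.8  246. ] jaw 105.2 q6 -0.97 t 66.15
```

View pics/w45c.png

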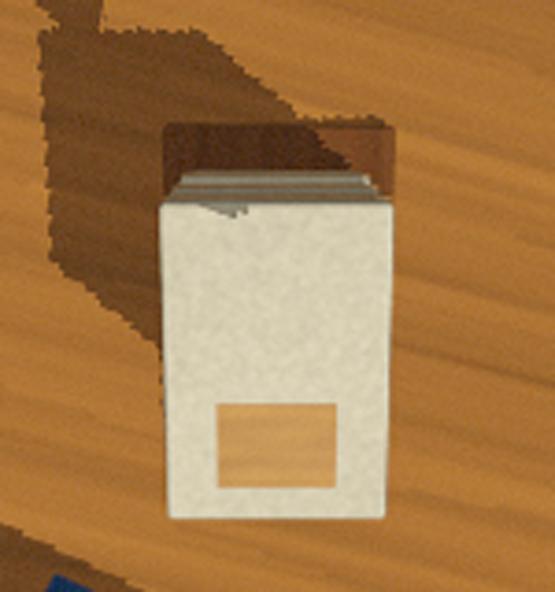

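The stack of four is square. Moving the arm back toward the mixer, well above it, for a last check of the lever and bottles.

```bash
python3 -m inch '{"offset":[[-40,-6,30],[-53,-15,70],[-53,-25,110],[-53,-35,150],[-53,-45,190],[-53,-55,230],[-53,-65,270],[-53,-75,310],[-53,-85,350],[-53,-97,390],[-53,-97,402],[-53,-97,402],[-53,-97,402],[-53,-97,402]],"turn":[0,5,10,15,20,25,30,35,40,45,50,50,50,50]}'; python3 - <<'E'
from h import *
for n in ("wrist","top","scene"): cv2.imwrite(f"pics/f_{n}.png",snap(n)["image"])
s=snap("scene"); crop(s,80,110,400,350,2.5,"pics/f_scc.png")
go([.5,.1,.25],55.3)
E
```

```text
time_s: 67.32
ee_pos: [0.4793, -0.0016, 0.2995]
orientation: [-0.328, 0.627, 0.328, 0.626]
wrist_force: [0.1, -0.9, 0.7]
grip_width: 1.004
off [50.2 41.8 95.3] turn -0.22174545916756472 | P [479.8  -2.1 300.2] jaw 55.1 q6 0.61 t 67.52
```

View pics/f_wrist.png

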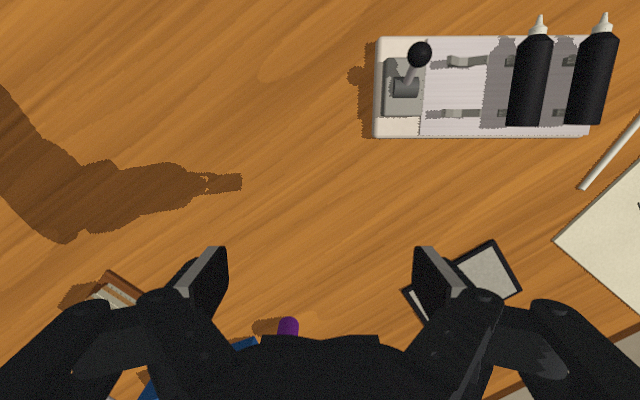

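View pics/f_top.png

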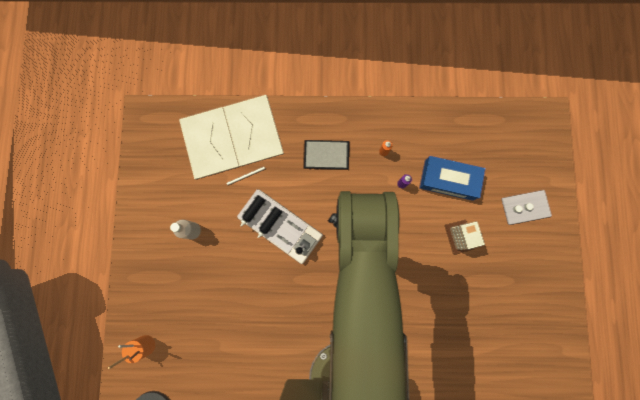

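View pics/f_scc.png

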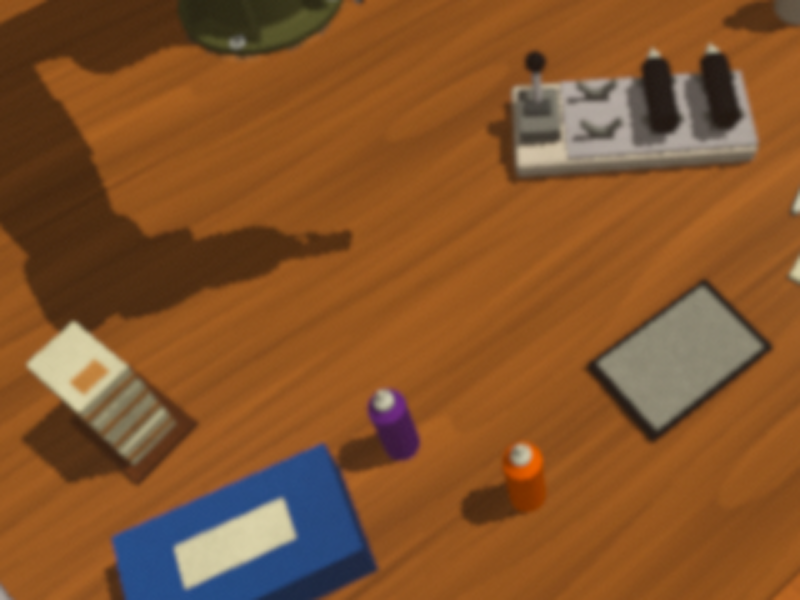

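```bash
python3 - <<'E'
from h import *
from scipy.optimize import least_squares
a=np.radians(55.3); u=np.array([np.cos(a),np.sin(a)]);v=np.array([-u[1],u[0]]); O=np.array([539.4,263.6])-149*u
sw,st,ss=snap("wrist"),snap("top"),snap("scene")
def ball(s,c,r=8):
    x,y=c; g=s["image"][y-r:y+r+1,x-r:x+r+1].max(2); m=g<45; ys,xs=np.nonzero(m); return np.array([xs.mean()+x-r,ys.mean()+y-r]),m.sum()
bs=[ball(sw,(420,54),15),ball(st,(299,251),5),ball(ss,(294,134),6)]; print(bs)
for sel in ([0,1,2],[0,2],[0,1]):
  S=[sw,st,ss]; r=least_squares(lambda X:np.concatenate([p(S[i],X)[0]-bs[i][0] for i in sel]),[.45,.15,.09]); X=r.x*1000; d=X[:2]-O; print(X.round(1),(d@u).round(1),(d@v).round(1),r.fun.round(1))
for h in (45,52):
  for th in (.35,.4,.45,.5,.55):
    q=O+60*np.sin(th)*v; print(h,th,p(sw,[[q[0]/1e3,q[1]/1e3,(h+60*np.cos(th))/1e3]])[0].round(1))
E
```

```text
[(array([418.46491228,  53.06798246]), np.int64(456)), (array([299.17391304, 250.        ]), np.int64(23)), (array([293.56, 134.6 ]), np.int64(25))]
[433.4 159.  102.5] 2.7 27.6 [-0.1  0.3 -0.3  0.9  0.5 -0.4]
[433.2 159.3 101.8] 2.8 28.0 [-0.2  0.1  0.5 -0.3]
[433.4 158.  106.2] 1.9 27.0 [ 0.1  0.2 -0.   0.9]
45 0.35 [415.   60.7]
45 0.4 [414.9  58. ]
45 0.45 [414.8  55.5]
45 0.5 [414.6  53.1]
45 0.55 [414.4  50.7]
52 0.35 [417.   59.5]
52 0.4 [416.9  56.9]
52 0.45 [416.7  54.3]
52 0.5 [416.6  51.8]
52 0.55 [416.3  49.4]
```

```bash
python3 - <<'E'
from rig import order
print(order.job_done())
E
```

```text
the job is handed in; nothing more can be done
None
```

The station is set up and the job is handed in, at about 68 s on the robot's clock. The hand-in gives no verdict, so what follows rests on my own camera and force checks.

- **Bottles:** Only two black bottles were present. I tipped each onto its side on the table, then laid it in cradle_1 and cradle_2. Their barrels measured within about 3 mm of centred on the supports.
- **Lever:** I pushed it only after both bottles were in. My first push was too high: the fingertips rode up on the ball and pressed on it with about 42 N, leaving the lever about half way. A second push lower down went to a firm stop. The ball then measured 0.48 rad (± about 0.03) past upright, which matches fully on.
- **Cartons:** All four are stacked flat in one column on the stand. The first three measured within about 2.5 mm and 1° of its middle. The fourth I checked only by eye; it looked square. One carton had been knocked aside, so I re-measured it. Another slipped out of its first grasp and was picked up again.
- **Left alone:** The tablet, the glove carton, the wash bottle and the purple and orange look-alikes look unmoved in the last pictures, and the gripper was open and clear of everything.

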